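# Load the mounting press and lock its cam quick-release

### The job

Load the small mounting press: flip its cam lever up open, swing the arm aside, lower every loose pressure plate over the two locating pins until all lie flat and flush in one stack, then swing the arm fully back over the stack. With the lever still open, turn the round knob until the sprung foot just rests on the top plate, then flip the lever fully down again so that it holds the stack under spring tension. Do not turn the knob while the lever is down, raise the foot first if it is too low to pass over the stack, and leave the other things on the bench alone.

Things in the scene. Friction and masses are not known exactly. Their poses are not given: they have to be found in the camera images.
- press_seat (a point): middle of the top of the mounting press's narrow dark steel pedestal (122 x 36 mm, top 30 mm above the bench), where the stack of plates belongs: the first plate's underside rests here. x points to the post, away from the robot (turned by up to 0.25 rad), y to the left of that, z up. The plates' long side lies along x when loaded.
- press: the whole press, fixed to the bench; origin on the bench below press_seat, same axes. Two upright steel locating pins, 10 mm thick and 40 mm tall above the pedestal, with tapered tips, stand at x = -48 and +48 mm, y = 0, and pass through the plates' holes. Grey base 205 x 86 x 12 mm, from x = -67 to +139 mm; the steel post stands at x = 110 mm, y = 0.
- lever_pivot (a point): pivot of the cam lever on top of the press's post, 110 mm along press_seat's x from it and 130 mm above the bench; fixed to the press, same axes as press_seat. The post's axis (about which the arm swings) is vertical through this point.
- lever (a joint): cam lever on top of the post, rad: 0 = fully down (closed), level, pointing along press_seat's -y; 1.45 = fully open, almost upright. It swings about the press's x axis through lever_pivot, the end rising. It stays where it is left (about 3 N at its end moves it). Opening it raises arm, knob and foot by 4.1 mm per rad, 6 mm in all; closing lowers them again.
- lever_grip (a point): middle of the black end of the cam lever, 83 mm from the pivot; the lever is a bar 18 mm wide (along the press's x) and 10 mm thick, ending 15 mm beyond this point. It can be pinched across the 18 mm and led round its arc, turning between the fingers.
- swing_arm (a joint): grey clamp arm, a bar 18 mm wide, 12 mm thick, its underside 89 mm above the bench with the lever down, swinging level about the post, rad: 0 = over the seat (a stop), pointing from the post along press_seat's -x; grows towards press_seat's -y (anticlockwise from above) to a stop at 1.35 = fully aside. It stays where it is left (about 2 N at the peg moves it).
- peg_mid (a point): middle of the upright round black peg (16 mm thick, 26 mm tall; this point 13 mm below its top) near the arm's end, 160 mm from the post's axis: a handle to swing the arm by. 115 mm above the bench with the lever down, 121 mm with it up.
- nut (a joint): round knurled adjusting knob on the arm, a nut on the foot's spindle, rad, 0 to 6.2: grows when turned clockwise seen from above, which lowers the foot by 5 mm per rad (the knob itself stays at its height). It takes about 0.2 N m and stays where it is left.
- nut_grip (a point): middle of the adjusting knob (40 mm across, 22 mm tall, upright axis), 110 mm from the post's axis along the arm; x axis turns with the knob. 114 mm above the bench with the lever down, 120 mm with it up. Over the seat's middle when swing_arm is 0.
- foot (a joint): how far the sprung round foot (32 mm across) under the knob is pushed up on its spring, m: 0 = not pressed, up to 0.013; the spring gives 2 N per mm. With the foot just resting on the stack, closing the lever presses it in by about 0.006.
- foot_bottom (a point): middle of the foot's underside. With the lever fully up it is 68 mm above the bench at nut = 0, less 5 mm for each rad of nut; with the lever down 6 mm lower. A stack of n plates has its top 30 + 10 n mm above the bench.
- plate0_mid (a point): loose aluminium pressure plate, 130 x 50 x 10 mm, 0.13 to 0.25 kg, flat on the bench, with two 13 mm through holes on its long centre line, 48 mm either side of its middle. Point: middle of the plate, half-way up; x along its length, y across its 50 mm width, z up. The plates are all alike; either way round fits. One to three are present; an absent one reads None from the start.
- plate1_mid (a point): loose aluminium pressure plate, 130 x 50 x 10 mm, 0.13 to 0.25 kg, flat on the bench, with two 13 mm through holes on its long centre line, 48 mm either side of its middle. Point: middle of the plate, half-way up; x along its length, y across its 50 mm width, z up. The plates are all alike; either way round fits. One to three are present; an absent one reads None from the start.
- plate2_mid (a point): loose aluminium pressure plate, 130 x 50 x 10 mm, 0.13 to 0.25 kg, flat on the bench, with two 13 mm through holes on its long centre line, 48 mm either side of its middle. Point: middle of the plate, half-way up; x along its length, y across its 50 mm width, z up. The plates are all alike; either way round fits. One to three are present; an absent one reads None from the start.
- plate0: the same plate as plate0_mid, with the origin at the middle of its underside
- plate1: the same plate as plate1_mid, with the origin at the middle of its underside
- plate2: the same plate as plate2_mid, with the origin at the middle of its underside
- microscope: white microscope standing on the bench between the plates and the press, an obstacle: about 0.48 m tall, fixed, its foot, stage and eyepieces reaching about 0.17 m from its origin towards the robot and 0.14 m to either side; origin at its underside. Pass it on the robot's side.
- oil_amber: small amber bottle with black cap, 31 x 31 x 62 mm, loose, a bystander; origin at its underside
- petri: petri dish, 61 mm across, 15 mm tall, loose, a bystander; origin at its underside
- stain_w: brown dropper bottle, 42 x 42 x 122 mm, loose, a bystander; origin at its underside
- coverslip_box: clear box of cover glasses, 74 x 92 x 26 mm, loose, a bystander; origin at its underside
- dropper_white: small white dropper bottle, 27 x 27 x 66 mm, loose, a bystander; origin at its underside
- jar: staining jar with white lid, 57 x 57 x 97 mm, loose, a bystander; origin at its underside

How it is judged:
On the way, in this order (a step that is already met when the one before it is completed fails the run):
1. the cam lever is flipped open (value of joint lever above 1.25 rad), for 0.2 s.
2. every plate is on the pins, flush in the stack (horizontal distance between each of plate0_mid, plate1_mid, plate2_mid and press_seat below 0.006 m and angle between the x axis of each of plate0_mid, plate1_mid, plate2_mid and the x axis of press_seat, either way round below 0.12 rad and angle between each of plate0_mid, plate1_mid, plate2_mid's own z axis and vertical below 0.06 rad and (z of plate0_mid in the frame of press_seat between 0.002 and 0.008 m or z of plate0_mid in the frame of press_seat between 0.012 and 0.018 m or z of plate0_mid in the frame of press_seat between 0.022 and 0.028 m) and linear speed of each of plate0, plate1, plate2 below 0.03 m/s and (z of plate1_mid in the frame of press_seat between 0.002 and 0.008 m or z of plate1_mid in the frame of press_seat between 0.012 and 0.018 m or z of plate1_mid in the frame of press_seat between 0.022 and 0.028 m) and (z of plate2_mid in the frame of press_seat between 0.002 and 0.008 m or z of plate2_mid in the frame of press_seat between 0.012 and 0.018 m or z of plate2_mid in the frame of press_seat between 0.022 and 0.028 m)), for 0.2 s.
3. the arm is back over the stack with the lever still open (value of joint swing_arm below 0.12 rad and value of joint lever above 1.2 rad), for 0.2 s.
4. the lever is closed with the foot pressed in (value of joint lever below 0.12 rad and value of joint foot between 0.002 and 0.0105 m), for 0.2 s.
At the end, for the whole second after the job is handed in: lever down (below 0.12 rad), arm over the seat (below 0.12 rad), foot pressed in by 2 to 10.5 mm, every plate on both pins within 6 mm of the seat's centre line, turned by less than 0.12 rad, flat (0.06 rad) and at rest at its stack height (3 mm) (all of step 2 and all of step 4 and value of joint swing_arm below 0.12 rad); the robot touches nothing.
It fails at once if the knob is turned while the lever is down (value of joint lever below 0.6 rad and (velocity of joint nut above 0.4 rad/s or velocity of joint nut below -0.4 rad/s)).
It fails at once if a bystander is pushed away or knocked over (distance of any of oil_amber, petri, stain_w, coverslip_box, dropper_white, jar from where it was at the start of the episode above 0.05 m or angle between any of oil_amber, petri, stain_w, coverslip_box, dropper_white, jar's own z axis and vertical above 0.7 rad).
Of plate0, plate1, plate2 only 1 to 3 are there at a start; the rules pass over those that are not, and their reading is None.
At some moment in a run one of plate0, plate1, plate2 may be knocked a few centimetres aside while the robot is not near it.
It also fails if it takes over 210 s, if anything falls off the work surface, if the arm or the gripper's body presses on something with over 40 N, if the wrist force passes 120 N, or if a joint passes its speed limit or range.

### The arm

A 6-joint arm with a two-finger parallel gripper is mounted at the origin on a cart in front of the work surface, level with it; the furniture and walls round the work are solid. World frame = base frame: x ahead of the robot, y to its left, z up, the work surface at z = 0. Lengths are in m, angles in rad, forces in N, time in s.
With the tool pointing down it reaches from about 0.25 to 0.775 m from the base axis. Payload 4 kg.
Tool frame: the origin (TCP) lies at the very end of the fingers, on their centre line; the grasp point (between the pads) lies 19 mm behind it; x points along the fingers, y is the direction in which the jaws open and shut, and the axes are right-handed (so a half turn about x gives the same grasp; the last joint's range is limited). The gripper opens to 85 mm and grips with 20 to 120 N. Pads are 22 mm wide; open, the fingers measure 114 mm over their backs; the gripper's body (76 mm by 85 mm) begins 54 mm behind the grasp point. The pads swing forward as they close: fully open they stand 13 mm farther back than shut.
Start: joints at [1.143, 0.087, 1.371, -0, 1.684, -0.103], TCP at [0.176, 0.521, 0.231] pointing down, gripper open.
Joint ranges: [-3.1, 3.1], [-0.76, 2.03], [0.27, 2.55], [-1.08, 4.22], [0.17, 2.65], [-2.57, 2.57]. Speed limits (rad/s): [2.79, 2.79, 3.14, 3.14, 3.14, 3.14].

### API

Orientations are given as a 3x3 rotation matrix whose columns are the frame's x, y, z axes.
In Python, from rig import monitor, vision, ticket gives the robot as it stands. The module is installed in compiled form; this text tells all that it offers.
- The arm moves only by the tool step_arm, never from a script. Its argument "deltas" is a list of rows, each an object with "slide": the shift along the tool's x, y, z in cm, a list of three; "dr": the turn, a rotation vector about the tool's x, y, z in degrees, a list of three. In form: [{"slide": [dx, dy, dz], "dr": [ax, ay, az]}, ...]. A call has 1 to 10 rows; each row shifts and turns the commanded pose from where the row before left it, along the tool's axes as they then stand; what a row does not reach is not made up. A row lasts 1/10 s, in which the tool goes at most 50 mm and 8.59 degrees, less where a joint would pass 70% of its speed; a pose out of reach is approached as far as the arm can. A call with a gripper value outside its range is refused whole. "gripper" is the opening, from 0 (shut) to 1 (fully open), set as the call begins (left out, the last holds). The fingers move at their own pace and stop on an object; the grip force is fixed at half the most. Time passes only in rows, so rows that do not move let the fingers close. It gives the time, the measured TCP pose, the force and the opening at its end, in the units of the state.
- monitor.read_state(): the state, without advancing time (a new reading comes with each control period).
- vision.snapshot(name): name is "scene" or "top" or "wrist"; returns the picture (480x640x3 uint8, red, green, blue); there is no depth.
- vision.get_calibration(name): a dict with "fov_y" (degrees; the focal length in pixels is half the picture's height over the tangent of half this angle, whatever the lens; pixels are square), "cx", "cy" (the principal point, pixels), "R" (3x3) and "t" (3): a world point X has camera coordinates R X + t. Camera axes: x right, y down, z forward; pixel columns grow to the right and rows downward; lengths in m; the calibration is good to about 2 mm. A picture is of the moment at which its call begins: read the wrist's pose just before it. get_calibration takes no time and is no camera call; for the wrist camera it gives the pose at the moment of the call.
- ticket.job_done(): hands the job in, once; it reports no verdict.
The state is a dict: "t": time; "qpos": joint angles; "qd": joint speeds; "tau": joint torques, N m; "tool_pos": TCP position; "tcp_rot": TCP orientation; "ft_force": force on the tool from outside, world axes, zero at the start; "wrist_torque": the same for the moment, N m; "grip_width": opening from 0.0 (shut) to 1.0 (fully open).
Only numpy, scipy, OpenCV 4.12 (cv2) and the standard library are available. Lean on these libraries where they do the work, as an engineer would, in place of code of your own. Each camera call takes 0.05 s, during which the arm holds its last target. There are 200 camera calls.

## Working session

There is one attempt and no reset: what is moved stays moved. The work goes in short steps, Python scripts to look and compute and a tool call to move; the robot and the scene stay as the last step left them, time stands still between calls to the robot, and variables do not carry over. Pictures are saved under pics/ and viewed, about 12 in all and at most 16, crops included, and the job is handed in when it is done.

Besides the shell and the picture viewer there is one more tool, called after "Emit:" as name(argument=value, ...), one argument or row to a line, values as JSON. step_arm: Moves the arm, as the interface text tells. Its arguments: {"type":"object","properties":{"deltas":{"type":"array","items":{"type":"object","properties":{"slide":{"type":"array","items":{"type":"number"}},"dr":{"type":"array","items":{"type":"number"}}}}},"gripper":{"type":"number"}},"required":["deltas"]}

```bash
mkdir -p pics; cat > h.py <<'E'
import numpy as np, cv2
from rig import monitor, vision, ticket
def snap(n,f=None):
    im=vision.snapshot(n)
    if f: cv2.imwrite('pics/'+f,im[:,:,::-1])
    return im
def K(c,h=480):
    return h/2/np.tan(np.radians(c['fov_y'])/2)
def ray(c,u,v,z):
    f=K(c);R=np.array(c['R']);t=np.array(c['t'])
    d=R.T@np.array([(u-c['cx'])/f,(v-c['cy'])/f,1]);o=-R.T@t
    return o+d*(z-o[2])/d[2]
def proj(c,X):
    p=np.array(c['R'])@np.array(X)+np.array(c['t']);f=K(c)
    return np.array([c['cx']+f*p[0]/p[2],c['cy']+f*p[1]/p[2]])
E
python3 - <<'E'
from h import *
np.set_printoptions(precision=4,suppress=True)
a=snap('scene','s0.png');b=snap('top','t0.png')
for n in('scene','top','wrist'):print(n,vision.get_calibration(n))
print(monitor.read_state())
E
```

```text
scene {'fov_y': 42.160133556292024, 'cx': 311.500531202692, 'cy': 242.9260879314575, 'R': array([[-0.9843, -0.1757,  0.0187],
       [-0.1358,  0.6846, -0.7161],
       [ 0.113 , -0.7074, -0.6977]]), 't': array([0.5417, 0.1261, 1.9994])}
top {'fov_y': 56.35567658058933, 'cx': 313.38918753042896, 'cy': 240.0454976570982, 'R': array([[ 0.0215, -0.9998, -0.0008],
       [-0.9814, -0.0209, -0.1906],
       [ 0.1906,  0.0049, -0.9817]]), 't': array([0.0244, 0.5554, 1.7216])}
wrist {'fov_y': 62.39308161552528, 'cx': 319.22205435843716, 'cy': 238.58940982245008, 'R': array([[ 0.3197,  0.9475, -0.0029],
       [ 0.9024, -0.3035,  0.3059],
       [ 0.289 , -0.1004, -0.9521]]), 't': array([-0.5487, -0.0397,  0.3799])}
{'t': 0.1, 'qpos': array([ 1.1429,  0.0879,  1.3721, -0.    ,  1.6836, -0.1031]), 'qd': array([ 0.0014, -0.0025, -0.0023, -0.0007, -0.002 ,  0.0001]), 'tau': array([  0.0016, -35.3017, -31.4218,  -0.0002,   0.0079,  -0.    ]), 'tool_pos': array([0.1753, 0.5208, 0.2302]), 'tcp_rot': array([[-0.0008,  0.3192,  0.9477],
       [-0.0019,  0.9477, -0.3192],
       [-1.    , -0.0021, -0.0002]]), 'ft_force': array([-0.5878,  0.1148,  0.1434]), 'wrist_torque': array([-0.0188, -0.02  ,  0.0225]), 'grip_width': 1.0000949109069748}
```

View pics/s0.png

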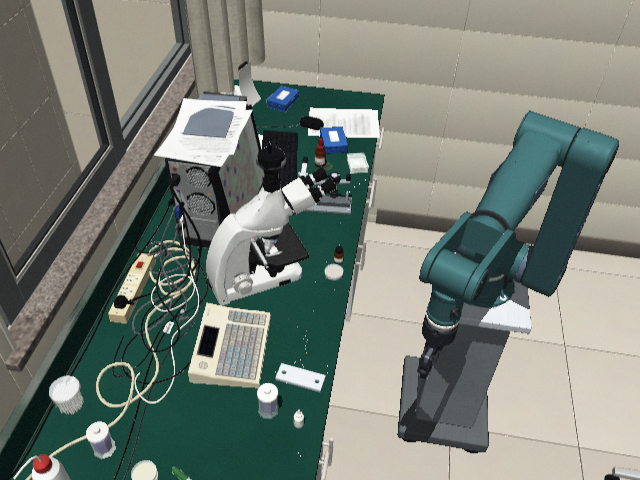

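View pics/t0.png

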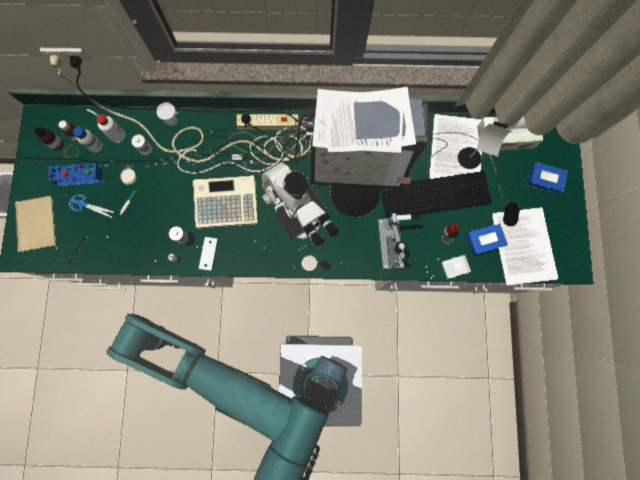

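The scene shows one white plate (scene ~300,376; top ~207,253) and the press at top ~(393,240). Its lever and knob are around (402,250). I'll enlarge both.

```bash
python3 - <<'E'
from h import *
b=cv2.imread('pics/t0.png')
A=cv2.resize(b[200:290,350:480],None,fx=6,fy=6,interpolation=cv2.INTER_CUBIC)[:,:780]
B=cv2.resize(b[220:290,160:230],None,fx=3,fy=3,interpolation=cv2.INTER_CUBIC)
A[:210,570:780]=B
cv2.imwrite('pics/c0.png',A)
c=vision.get_calibration('top')
for n,u,v,z in[('plate',207,253,.01),('press',393,240,.1),('petri',309,263,.015),('oil',324,265,.06),('jar',178,234,.09),('drop',172,257,.06),('cov',456,266,.026),('stain',451,232,.1),('mic eyep',322,237,.3),('micfoot',303,225,0.),('edge',300,277,0)]:print(n,ray(c,u,v,z).round(3))
g=b.astype(int);m=((g.min(2)>150)).astype(np.uint8)
n,l,s,ce=cv2.connectedComponentsWithStats(m[225:285,190:225])
print(s,ce)
E
```

```text
plate [0.501 0.465 0.01 ]
press [ 0.552 -0.271  0.1  ]
petri [0.468 0.052 0.015]
oil [ 0.455 -0.007  0.06 ]
jar [0.56  0.563 0.09 ]
drop [0.474 0.589 0.06 ]
cov [ 0.467 -0.533  0.026]
stain [ 0.589 -0.495  0.1  ]
mic eyep [0.518 0.006 0.3  ]
micfoot [0.627 0.081 0.   ]
edge [0.413 0.087 0.   ]
[[   0    0   35   60 1645]
 [   6    0   25    2   37]
 [   9   12   18   34  402]
 [  15   55    4    5   10]
 [  22   57    2    3    6]] [[16.85045593 30.1993921 ]
 [15.89189189  0.32432432]
 [17.63432836 28.2039801 ]
 [16.9        57.4       ]
 [22.5        58.        ]]
```

View pics/c0.png

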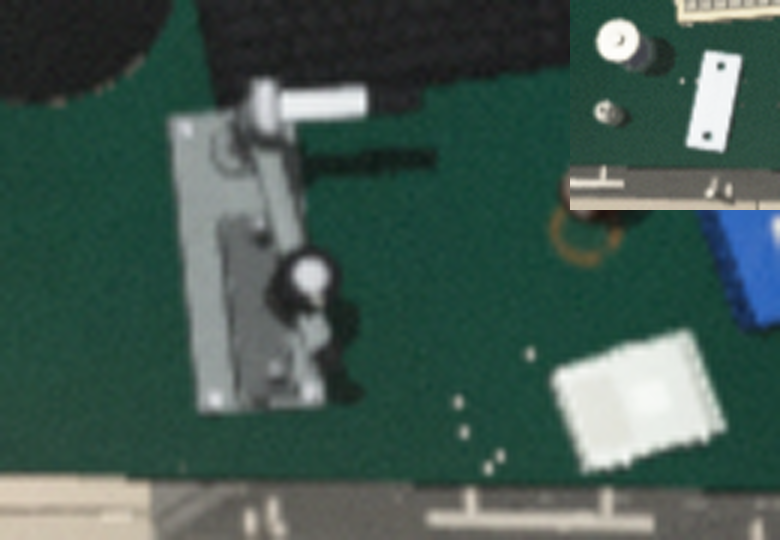

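```bash
cat >> h.py <<'E'
np.set_printoptions(precision=4,suppress=True)
def st():
    s=monitor.read_state();return np.array(s['tool_pos']),np.array(s['tcp_rot']),s
def go(p,yaw=None,R=None):
    """print needed turn (deg about tool axes) and slide (cm, tool axes after the turn)"""
    from scipy.spatial.transform import Rotation as Ro
    P,T,s=st()
    if R is None:
        if yaw is None: R=T
        else:  # tool down, jaw axis at heading yaw (mod pi)
            y=np.array([np.cos(yaw),np.sin(yaw),0])
            if y@T[:,1]<0:y=-y
            x=np.array([0,0,-1.]);R=np.c_[x,y,np.cross(x,y)]
    dr=np.degrees(Ro.from_matrix(T.T@R).as_rotvec())
    print('dr',dr.round(2),'slide after',(R.T@(np.array(p)-P)*100).round(2),'| slide now-axes',(T.T@(np.array(p)-P)*100).round(2),'w',round(s['grip_width'],3))
E
python3 - <<'E'
from h import *
c=vision.get_calibration('top')
for u,v in[(200,410),(325,405),(172,117),(297,117)]:print('corner',ray(c,350+u/6,200+v/6,.012))
print('pivot',ray(c,350+265/6,200+100/6,.14),'knob',ray(c,350+310/6,200+275/6,.13))
for u,v in[(700,50),(742,57),(687,145),(725,152),(721,66),(707,136)]:print('plate',ray(c,160+(u-570)/3,220+v/3,.01))
w=vision.get_calibration('wrist');R=np.array(w['R']);C=-R.T@w['t'];P,T,s=st()
print('cam in tool',T.T@(C-P),'axes in tool\n',T.T@R.T)
E
```

```text
corner [ 0.4533 -0.2461  0.012 ]
corner [ 0.4585 -0.3296  0.012 ]
corner [ 0.6541 -0.2287  0.012 ]
corner [ 0.6559 -0.3139  0.012 ]
pivot [ 0.635  -0.2693  0.14  ] knob [ 0.5247 -0.298   0.13  ]
plate [0.5676 0.4844 0.01  ]
plate [0.5592 0.4268 0.01  ]
plate [0.4378 0.4929 0.01  ]
plate [0.4295 0.4415 0.01  ]
plate [0.5462 0.4545 0.01  ]
plate [0.4505 0.467  0.01  ]
cam in tool [-0.142   0.     -0.0781] axes in tool
 [[ 0.0009 -0.3061  0.952 ]
 [ 1.     -0.0002 -0.001 ]
 [ 0.0005  0.952   0.3061]]
```

Emit:
step_arm(
  deltas=[
    {"slide": [0,-3.33,2.25]},
    {"slide": [0,-3.33,2.25]},
    {"slide": [0,-3.33,2.25]},
    {"slide": [0,-3.33,2.25]},
    {"slide": [0,-3.33,2.25]},
    {"slide": [0,-3.33,2.25]},
    {"slide": [0,-3.33,2.25]},
  ],
)

```text
invalid input
```

Emit:
step_arm(
  deltas=[
    {"slide": [0,-3.5,1.43]},
    {"slide": [0,-3.5,1.43]},
    {"slide": [0,-3.5,1.43]},
    {"slide": [0,-3.5,1.43]},
    {"slide": [0,-3.5,1.43]},
    {"slide": [0,-3.5,1.43]},
  ],
)

```text
invalid input
```

Emit:
step_arm(
  deltas=[
    {"slide": [0,-3.5,1.43]},
    {"slide": [0,-3.5,1.43]},
    {"slide": [0,-3.5,1.43]},
    {"slide": [0,-3.5,1.43]},
    {"slide": [0,-3.5,1.43]},
    {"slide": [0,-3.5,1.43]},
  ],
)

```text
invalid input
```

Emit:
step_arm(
  deltas=[
    {"slide": [0,-3.33,2.25],"dr": [0,0,0]},
    {"slide": [0,-3.33,2.25],"dr": [0,0,0]},
    {"slide": [0,-3.33,2.25],"dr": [0,0,0]},
    {"slide": [0,-3.33,2.25],"dr": [0,0,0]},
    {"slide": [0,-3.33,2.25],"dr": [0,0,0]},
    {"slide": [0,-3.33,2.25],"dr": [0,0,0]},
    {"slide": [0,-3.33,2.25],"dr": [0,0,0]},
  ],
)

```text
t: 0.8
tool_pos: [0.2502, 0.2485, 0.2308]
tcp_rot: [[-0.0, 0.318, 0.948], [-0.0, 0.948, -0.318], [-1.0, -0.0, -0.0]]
ft_force: [0.9, -0.8, 0.3]
grip_width: 1.0
```

Emit:
step_arm(
  deltas=[
    {"slide": [0,-3.5,1.43],"dr": [0,0,0]},
    {"slide": [0,-3.5,1.43],"dr": [0,0,0]},
    {"slide": [0,-3.5,1.43],"dr": [0,0,0]},
    {"slide": [0,-3.5,1.43],"dr": [0,0,0]},
    {"slide": [0,-3.5,1.43],"dr": [0,0,0]},
    {"slide": [0,-3.5,1.43],"dr": [0,0,0]},
  ],
)

```text
t: 1.4
tool_pos: [0.2642, 0.0224, 0.231]
tcp_rot: [[0.001, 0.319, 0.948], [0.0, 0.948, -0.319], [-1.0, 0.0, 0.001]]
ft_force: [0.8, 1.2, -0.7]
grip_width: 1.001
```

Emit:
step_arm(
  deltas=[
    {"slide": [0,-3.5,1.43],"dr": [0,0,0]},
    {"slide": [0,-3.5,1.43],"dr": [0,0,0]},
    {"slide": [0,-3.5,1.43],"dr": [0,0,0]},
    {"slide": [0,-3.5,1.43],"dr": [0,0,0]},
    {"slide": [0,-3.5,1.43],"dr": [0,0,0]},
    {"slide": [0,-3.5,1.43],"dr": [0,0,0]},
  ],
)

```text
t: 2.0
tool_pos: [0.2785, -0.2043, 0.2309]
tcp_rot: [[0.0, 0.32, 0.947], [0.0, 0.947, -0.32], [-1.0, 0.0, -0.0]]
ft_force: [0.1, -0.8, 0.8]
grip_width: 1.001
```

Emit:
step_arm(
  deltas=[
    {"slide": [-0.5,0.6,4.0],"dr": [0,0,0]},
    {"slide": [-0.5,0.6,4.0],"dr": [0,0,0]},
    {"slide": [-0.5,0.6,4.0],"dr": [0,0,0]},
    {"slide": [-0.5,0.6,4.0],"dr": [0,0,0]},
    {"slide": [-0.5,0.6,4.0],"dr": [0,0,0]},
    {"slide": [-0.5,0.6,4.0],"dr": [0,0,0]},
    {"slide": [-0.5,0.6,4.0],"dr": [0,0,0]},
  ],
)

```text
t: 2.7
tool_pos: [0.5592, -0.2523, 0.2655]
tcp_rot: [[-0.001, 0.319, 0.948], [0.001, 0.948, -0.319], [-1.0, 0.0, -0.001]]
ft_force: [-0.6, -1.3, -0.3]
grip_width: 1.0
```

Emit:
step_arm(
  deltas=[
    {"slide": [0,0,0],"dr": [8.3,0,0]},
    {"slide": [0,0,0],"dr": [8.3,0,0]},
    {"slide": [0,0,0],"dr": [8.3,0,0]},
    {"slide": [0,0,0],"dr": [8.3,0,0]},
    {"slide": [0,0,0],"dr": [8.3,0,0]},
    {"slide": [0,0,0],"dr": [8.3,0,0]},
    {"slide": [0,0,0],"dr": [8.3,0,0]},
    {"slide": [0,0,0],"dr": [8.3,0,0]},
    {"slide": [0,0,0],"dr": [0,0,0]},
  ],
)

```text
t: 3.6
tool_pos: [0.5576, -0.2522, 0.2655]
tcp_rot: [[-0.001, 0.996, 0.087], [0.001, 0.087, -0.996], [-1.0, -0.001, -0.001]]
ft_force: [0.4, -0.2, 0.2]
grip_width: 1.003
```

```bash
python3 - <<'E'
from h import *
import pickle
c=vision.get_calibration('wrist');print(st()[0]);snap('wrist','w0.png');pickle.dump(c,open('w0.pkl','wb'))
for n,X in[('pivot',(.632,-.273,.13)),('seat',(.523,-.282,.03))]:print(n,proj(c,X))
E
```

```text
[ 0.5576 -0.2522  0.2655]
pivot [415.8931 259.1998]
seat [281.9264 222.6236]
```

View pics/w0.png

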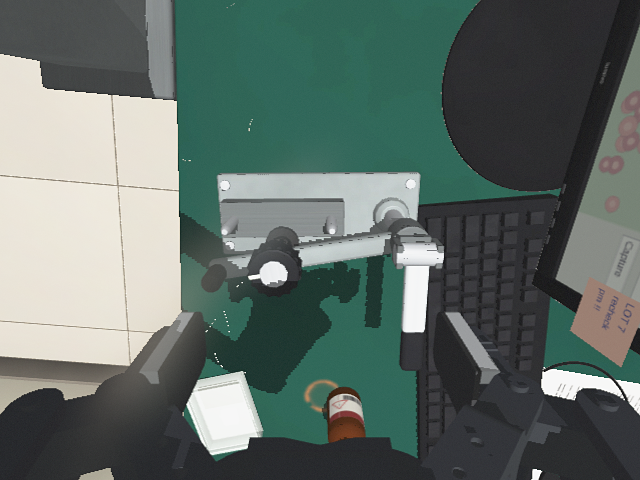

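Wrist view: lever head at (416,255), black lever end at (412,350), base far edge from (218,175) to (420,175), and pins at (229,226) and (331,226). The arm is slightly aside and the knob is at (273,270).

```bash
python3 - <<'E'
from h import *
import pickle
c=pickle.load(open('w0.pkl','rb'))
for u,v in[(218,174),(420,174)]:print('base',ray(c,u,v,.012))
for u,v in[(231,216),(333,216)]:print('pin tip',ray(c,u,v,.07))
print('pivot',ray(c,418,253,.135),'grip',ray(c,411,351,.135),'knob',ray(c,273,270,.13),'peg',ray(c,213,277,.128))
s=np.array([.523,-.282,.03]);
for x in(-.048,.048):print('pred pin tip',proj(c,s+[x*.9963,x*.0865,.04]), 'base of pin',proj(c,s+[x*.9963,x*.0865,.0]))
go((.632+.083*.0865,-.273-.083*.9963,.111),.087)
E
```

```text
base [ 0.4552 -0.2425  0.012 ]
base [ 0.6557 -0.225   0.012 ]
pin tip [ 0.4811 -0.2684  0.07  ]
pin tip [ 0.5704 -0.2606  0.07  ]
pivot [ 0.6313 -0.2663  0.135 ] grip [ 0.6392 -0.3487  0.135 ] knob [ 0.526  -0.2911  0.13  ] peg [ 0.4803 -0.3017  0.128 ]
pred pin tip [224.0274 234.6001] base of pin [233.3712 222.5839]
pred pin tip [331.6203 234.6949] base of pin [330.5064 222.6633]
dr [ 0.17 -0.04  0.05] slide after [15.46  7.23 11.02] | slide now-axes [15.45  7.21 11.05] w 1.0
```

Emit:
step_arm(
  deltas=[
    {"slide": [0,2.45,3.52],"dr": [0,0,0]},
    {"slide": [0,2.45,3.52],"dr": [0,0,0]},
    {"slide": [0,2.45,3.52],"dr": [0,0,0]},
    {"slide": [3.8,0,0],"dr": [0,0,0]},
    {"slide": [3.8,0,0],"dr": [0,0,0]},
    {"slide": [3.8,0,0],"dr": [0,0,0]},
    {"slide": [2,0,0],"dr": [0,0,0]},
    {"slide": [2,0,0],"dr": [0,0,0]},
  ],
)

```text
t: 4.45
tool_pos: [0.6394, -0.3506, 0.1092]
tcp_rot: [[-0.003, 0.996, 0.09], [0.002, 0.09, -0.996], [-1.0, -0.003, -0.002]]
ft_force: [0.1, -0.9, 0.7]
grip_width: 1.001
```

Emit:
step_arm(
  deltas=[
    {"slide": [0,0,0],"dr": [0,0,0]},
    {"slide": [0,0,0],"dr": [0,0,0]},
    {"slide": [0,0,0],"dr": [0,0,0]},
    {"slide": [0,0,0],"dr": [0,0,0]},
    {"slide": [0,0,0],"dr": [0,0,0]},
    {"slide": [0,0,0],"dr": [0,0,0]},
  ],
  gripper=0.35,
)

```text
t: 5.05
tool_pos: [0.6405, -0.3512, 0.1133]
tcp_rot: [[0.001, 0.996, 0.087], [-0.001, 0.087, -0.996], [-1.0, 0.001, 0.001]]
ft_force: [0.6, -0.1, -0.2]
grip_width: 0.354
```

```bash
python3 - <<'E'
from h import *
snap('wrist','w1.png');print(st()[0])
E
```

```text
[ 0.6404 -0.3512  0.1129]
```

View pics/w1.png

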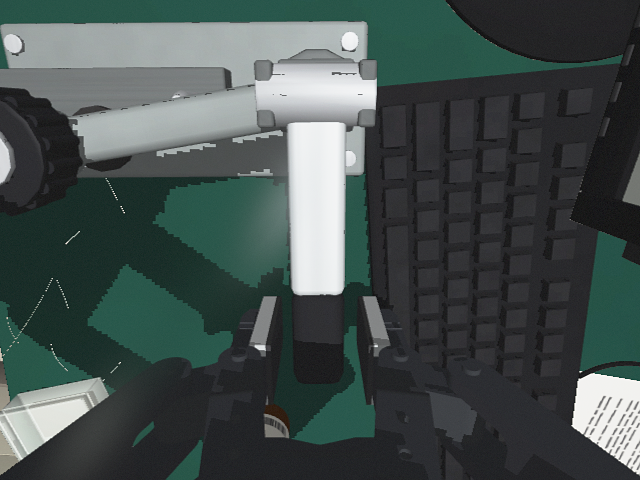

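Centred on the lever: the black end (295–343, 295–382) sits between the pads. I'll pinch it and lead it round the arc.

Emit:
step_arm(
  deltas=[
    {"slide": [0,0,0],"dr": [0,0,0]},
    {"slide": [0,0,0],"dr": [0,0,0]},
    {"slide": [0,0,0],"dr": [0,0,0]},
    {"slide": [0,0,0],"dr": [0,0,0]},
    {"slide": [0,0,0],"dr": [0,0,0]},
  ],
  gripper=0.0,
)

```text
t: 5.6
tool_pos: [0.64, -0.3511, 0.1125]
tcp_rot: [[-0.0, 0.996, 0.087], [0.0, 0.087, -0.996], [-1.0, -0.0, -0.0]]
ft_force: [-1.8, 0.9, 2.4]
grip_width: 0.2
```

Emit:
step_arm(
  deltas=[
    {"slide": [-1.2,0,-0.09],"dr": [0,0,0]},
    {"slide": [-1.17,0,-0.26],"dr": [0,0,0]},
    {"slide": [-1.12,0,-0.43],"dr": [0,0,0]},
  ],
)

```text
t: 5.9
tool_pos: [0.639, -0.3425, 0.1456]
tcp_rot: [[-0.003, 0.996, 0.087], [0.002, 0.087, -0.996], [-1.0, -0.003, -0.003]]
ft_force: [1.9, 0.9, -10.0]
grip_width: 0.197
```

Emit:
step_arm(
  deltas=[
    {"slide": [-1.05,0,-0.58],"dr": [0,0,0]},
    {"slide": [-0.96,0,-0.73],"dr": [0,0,0]},
    {"slide": [-0.84,0,-0.86],"dr": [0,0,0]},
    {"slide": [-0.71,0,-0.97],"dr": [0,0,0]},
    {"slide": [-0.56,0,-1.06],"dr": [0,0,0]},
    {"slide": [-0.4,0,-1.13],"dr": [0,0,0]},
    {"slide": [-0.23,0,-1.18],"dr": [0,0,0]},
    {"slide": [0,0,-0.2],"dr": [0,0,0]},
    {"slide": [0,0,0],"dr": [0,0,0]},
  ],
)

```text
t: 6.8
tool_pos: [0.633, -0.2766, 0.1961]
tcp_rot: [[0.0, 0.996, 0.086], [-0.002, 0.086, -0.996], [-1.0, -0.0, 0.002]]
ft_force: [-2.1, -3.8, -9.0]
grip_width: 0.196
```

```bash
python3 - <<'E'
from h import *
P,T,s=st();print(P,s['ft_force']);g=P-T[:,0]*.019;print(np.arctan2(g[2]-.13,(np.array([.087,-.996])@(g[:2]-[.633,-.2695]))))
E
```

```text
[ 0.633  -0.2766  0.1961] [-2.0853 -3.8417 -8.965 ]
1.4880819072671327
```

Emit:
step_arm(
  deltas=[
    {"slide": [0,0,0],"dr": [0,0,0]},
    {"slide": [0,0,0],"dr": [0,0,0]},
    {"slide": [0,0,0],"dr": [0,0,0]},
    {"slide": [0,0,0],"dr": [0,0,0]},
    {"slide": [-2,0,0],"dr": [0,0,0]},
    {"slide": [-4,0,0],"dr": [0,0,0]},
    {"slide": [-3,0,0],"dr": [0,0,0]},
    {"slide": [0,0,0],"dr": [0,0,0]},
  ],
  gripper=1.0,
)

```text
t: 7.6
tool_pos: [0.6354, -0.277, 0.2929]
tcp_rot: [[0.012, 0.996, 0.087], [-0.006, 0.087, -0.996], [-1.0, 0.011, 0.007]]
ft_force: [-0.0, -0.3, 1.3]
grip_width: 1.001
```

```bash
python3 - <<'E'
from h import *
import pickle
c=pickle.load(open('w0.pkl','rb'))
print('bottle',ray(c,345,392,0.0))
go((.4803,-.3017,.30),-1.353)
snap('wrist','w2.png');c=vision.get_calibration('wrist')
pickle.dump(c,open('w2.pkl','wb'))
E
```

```text
bottle [ 0.6108 -0.5003  0.    ]
dr [82.53 -0.16 -0.82] slide after [-0.71 -0.94 15.67] | slide now-axes [ -0.88 -15.65   1.11] w 1.001
```

View pics/w2.png

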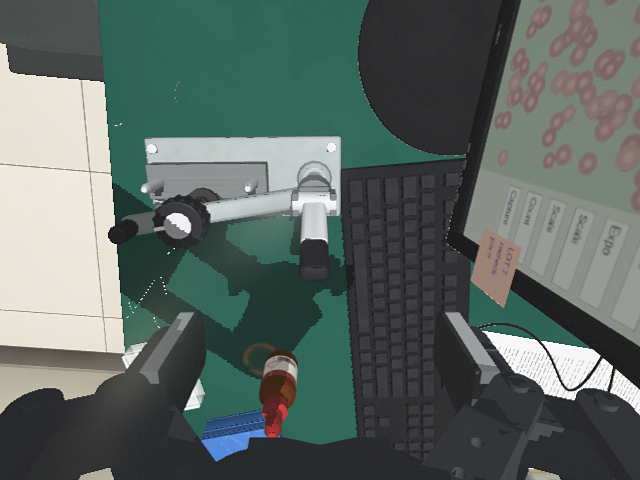

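Lever is upright (black end at (314,258)). Peg top is around (118,236) and knob top around (180,227).

```bash
python3 - <<'E'
from h import *
import pickle
c=pickle.load(open('w2.pkl','rb'))
for u,v,z in[(118,236,.134),(180,226,.131)]:
    p=ray(c,u,v,z);d=p[:2]-[.633,-.2695];print(p,'r',np.hypot(*d),'ang',np.arctan2(-d[1],-d[0])-.087)
X=np.array([.633,-.2695])
for a in(.11,.13,.15):
    h=np.pi+.087+a;print(a,proj(c,[*(X+.16*np.array([np.cos(h),np.sin(h)])),.134]),proj(c,[*(X+.11*np.array([np.cos(h),np.sin(h)])),.131]))
print('levertop',proj(c,[.633,-.2695-.01,.228]))
E
```

```text
[ 0.4802 -0.3062  0.134 ] r 0.1571785929296389 ang 0.14863783005445472
[ 0.5277 -0.2948  0.131 ] r 0.10826604175492303 ang 0.1490265394879883
0.11 [112.2321 229.0402] [176.5419 221.1088]
0.13 [113.383  232.9251] [177.1896 223.7873]
0.15 [114.606 236.775] [177.8891 226.447 ]
levertop [314.1469 264.4391]
```

Emit:
step_arm(
  deltas=[
    {"slide": [0,-3.96,0.4],"dr": [0,0,0]},
    {"slide": [0,-3.96,0.4],"dr": [0,0,0]},
    {"slide": [0,-3.96,0.4],"dr": [0,0,0]},
    {"slide": [0,-3.96,0.4],"dr": [0,0,0]},
  ],
)

```text
t: 8.05
tool_pos: [0.4755, -0.3058, 0.283]
tcp_rot: [[-0.002, 0.996, 0.087], [0.002, 0.088, -0.996], [-1.0, -0.002, -0.002]]
ft_force: [-0.1, 0.2, 0.4]
grip_width: 1.004
```

Emit:
step_arm(
  deltas=[
    {"slide": [0,0,0],"dr": [8.15,0,0]},
    {"slide": [0,0,0],"dr": [8.15,0,0]},
    {"slide": [0,0,0],"dr": [8.15,0,0]},
    {"slide": [0,0,0],"dr": [8.15,0,0]},
    {"slide": [0,0,0],"dr": [8.15,0,0]},
    {"slide": [0,0,0],"dr": [8.15,0,0]},
    {"slide": [0,0,0],"dr": [8.15,0,0]},
    {"slide": [0,0,0],"dr": [8.15,0,0]},
    {"slide": [0,0,0],"dr": [8.15,0,0]},
    {"slide": [0,0,0],"dr": [8.15,0,0]},
  ],
)

```text
t: 9.05
tool_pos: [0.477, -0.3057, 0.2832]
tcp_rot: [[-0.002, 0.228, -0.974], [0.002, -0.974, -0.228], [-1.0, -0.002, 0.001]]
ft_force: [-0.1, -0.6, -0.6]
grip_width: 1.001
```

Emit:
step_arm(
  deltas=[
    {"slide": [0,0,0],"dr": [0,0,0]},
    {"slide": [0,0,0],"dr": [0,0,0]},
  ],
)

```text
t: 9.25
tool_pos: [0.4771, -0.3059, 0.2837]
tcp_rot: [[-0.001, 0.236, -0.972], [0.001, -0.972, -0.236], [-1.0, -0.001, 0.001]]
ft_force: [0.1, 0.2, -0.1]
grip_width: 0.999
```

```bash
python3 - <<'E'
from h import *
go((.479,-.3066,.113),-1.335)
E
```

```text
dr [0.16 0.05 0.08] slide after [17.07  0.12 -0.17] | slide now-axes [17.07  0.14 -0.18] w 0.999
```

Emit:
step_arm(
  deltas=[
    {"slide": [3.9,0.1,-0.1],"dr": [0,0,0]},
    {"slide": [3.9,0,0],"dr": [0,0,0]},
    {"slide": [3.9,0,0],"dr": [0,0,0]},
    {"slide": [3.2,0,0],"dr": [0,0,0]},
    {"slide": [2.1,0,0],"dr": [0,0,0]},
    {"slide": [0,0,0],"dr": [0,0,0]},
  ],
)

```text
t: 9.85
tool_pos: [0.476, -0.3049, 0.1099]
tcp_rot: [[-0.007, 0.235, -0.972], [0.006, -0.972, -0.235], [-1.0, -0.008, 0.006]]
ft_force: [-0.8, 0.5, 1.0]
grip_width: 1.003
```

Emit:
step_arm(
  deltas=[
    {"slide": [0,0,0],"dr": [0,0,0]},
    {"slide": [0,0,0],"dr": [0,0,0]},
    {"slide": [0,0,0],"dr": [0,0,0]},
    {"slide": [0,0,0],"dr": [0,0,0]},
    {"slide": [0,0,0],"dr": [0,0,0]},
    {"slide": [0,0,0],"dr": [0,0,0]},
    {"slide": [0,0,0],"dr": [0,0,0]},
    {"slide": [0,0,0],"dr": [0,0,0]},
  ],
  gripper=0.0,
)

```text
t: 10.65
tool_pos: [0.4787, -0.3073, 0.115]
tcp_rot: [[0.001, 0.233, -0.972], [-0.001, -0.972, -0.233], [-1.0, 0.001, -0.001]]
ft_force: [0.6, -0.4, 1.0]
grip_width: 0.156
```

Emit:
step_arm(
  deltas=[
    {"slide": [0,1.6,-0.08],"dr": [-5.75,0,0]},
    {"slide": [0,1.6,-0.08],"dr": [-5.75,0,0]},
    {"slide": [0,1.6,-0.08],"dr": [-5.75,0,0]},
    {"slide": [0,1.6,-0.08],"dr": [-5.75,0,0]},
    {"slide": [0,0,0],"dr": [0,0,0]},
  ],
)

```text
t: 11.15
tool_pos: [0.5064, -0.3648, 0.1144]
tcp_rot: [[0.001, 0.595, -0.804], [0.002, -0.804, -0.595], [-1.0, -0.0, -0.002]]
ft_force: [2.8, 0.5, 2.0]
grip_width: 0.156
```

```bash
python3 - <<'E'
from h import *
P,T,s=st();d=P[:2]-[.633,-.2695];print(P,s['ft_force'],np.hypot(*d),np.arctan2(-d[1],-d[0])-.087, np.arctan2(-T[1,2],-T[0,2])-.087,s['grip_width'])
E
```

```text
[ 0.5064 -0.3648  0.1144] [2.8397 0.485  2.0126] 0.158445607957397 0.5586161163195692 0.5498240967373909 0.15597897936217214
```

Emit:
step_arm(
  deltas=[
    {"slide": [0,1.6,-0.08],"dr": [-5.75,0,0]},
    {"slide": [0,1.6,-0.08],"dr": [-5.75,0,0]},
    {"slide": [0,1.6,-0.08],"dr": [-5.75,0,0]},
    {"slide": [0,1.6,-0.08],"dr": [-5.75,0,0]},
    {"slide": [0,1.6,-0.08],"dr": [-5.75,0,0]},
    {"slide": [0,1.6,-0.08],"dr": [-5.75,0,0]},
    {"slide": [0,1.6,-0.08],"dr": [-5.75,0,0]},
    {"slide": [0,1.2,-0.06],"dr": [-4.5,0,0]},
    {"slide": [0,0,0],"dr": [0,0,0]},
  ],
)

```text
t: 12.05
tool_pos: [0.6097, -0.4253, 0.114]
tcp_rot: [[-0.001, 0.988, -0.152], [0.003, -0.152, -0.988], [-1.0, -0.001, -0.003]]
ft_force: [0.3, 4.6, 1.0]
grip_width: 0.156
```

Emit:
step_arm(
  deltas=[
    {"slide": [0,0,0],"dr": [0,0,0]},
    {"slide": [0,0,0],"dr": [0,0,0]},
    {"slide": [0,0,0],"dr": [0,0,0]},
    {"slide": [0,0,0],"dr": [0,0,0]},
    {"slide": [-3,0,0],"dr": [0,0,0]},
    {"slide": [-4,0,0],"dr": [0,0,0]},
    {"slide": [-4,0,0],"dr": [0,0,0]},
    {"slide": [-4,0,0],"dr": [0,0,0]},
    {"slide": [0,0,0],"dr": [0,0,0]},
    {"slide": [0,0,0],"dr": [0,0,0]},
  ],
  gripper=1.0,
)

```text
t: 13.05
tool_pos: [0.609, -0.4279, 0.2672]
tcp_rot: [[0.003, 0.988, -0.153], [-0.003, -0.153, -0.988], [-1.0, 0.004, 0.002]]
ft_force: [-0.2, -0.0, -0.2]
grip_width: 1.0
```

```bash
python3 - <<'E'
from h import *
P,T,s=st();d=P[:2]-[.633,-.2695];print(P,np.hypot(*d),np.arctan2(-d[1],-d[0])-.087)
print(s['qpos']);go((.5,.465,.3),-.13+np.pi/2)
E
```

```text
[ 0.609  -0.4279  0.2672] 0.16021670784449962 1.333678254482434
[-0.6885  0.5481  0.7135 -0.0002  1.8754 -0.5348]
dr [88.64 -0.06 -0.28] slide after [ -3.28 -87.12  22.39] | slide now-axes [ -3.59 -24.43 -86.56] w 1.0
```

Emit:
step_arm(
  deltas=[
    {"slide": [0,-2.6,-2.57],"dr": [0,0,0]},
    {"slide": [0.4,-2.6,-2.57],"dr": [0,0,0]},
    {"slide": [1.0,-2.6,-2.57],"dr": [0,0,0]},
    {"slide": [1.5,-2.6,-2.57],"dr": [0,0,0]},
    {"slide": [1.5,-2.6,-2.57],"dr": [0,0,0]},
  ],
)

```text
t: 13.55
tool_pos: [0.4979, -0.2788, 0.2175]
tcp_rot: [[-0.003, 0.988, -0.153], [0.002, -0.153, -0.988], [-1.0, -0.004, -0.002]]
ft_force: [-0.1, 0.1, -0.0]
grip_width: 1.003
```

Emit:
step_arm(
  deltas=[
    {"slide": [0,0,0],"dr": [-8.5,0,0]},
    {"slide": [0,0,0],"dr": [-8.5,0,0]},
    {"slide": [0,0,0],"dr": [-8.5,0,0]},
    {"slide": [0,0,0],"dr": [-8.5,0,0]},
    {"slide": [0,0,0],"dr": [-8.5,0,0]},
    {"slide": [0,0,0],"dr": [-8.5,0,0]},
  ],
)

```text
t: 14.15
tool_pos: [0.4988, -0.2799, 0.2177]
tcp_rot: [[-0.004, 0.737, 0.676], [0.003, 0.676, -0.737], [-1.0, -0.001, -0.005]]
ft_force: [-0.4, 0.1, -0.4]
grip_width: 1.006
```

Emit:
step_arm(
  deltas=[
    {"slide": [0,0,0],"dr": [-8.5,0,0]},
    {"slide": [0,0,0],"dr": [-8.5,0,0]},
    {"slide": [0,0,0],"dr": [-8.5,0,0]},
    {"slide": [0,0,0],"dr": [-8.5,0,0]},
    {"slide": [0,0,0],"dr": [-8.5,0,0]},
    {"slide": [0,0,0],"dr": [-8.5,0,0]},
    {"slide": [0,0,0],"dr": [-1.8,0,0]},
    {"slide": [0,0,0],"dr": [0,0,0]},
    {"slide": [0,0,0],"dr": [0,0,0]},
  ],
)

```text
t: 15.05
tool_pos: [0.4992, -0.2802, 0.2188]
tcp_rot: [[-0.003, -0.087, 0.996], [0.002, 0.996, 0.087], [-1.0, 0.002, -0.002]]
ft_force: [0.5, 0.3, -0.7]
grip_width: 0.998
```

```bash
python3 - <<'E'
from h import *
import pickle
c=vision.get_calibration('wrist');print(st()[0]);im=snap('wrist','w3.png');pickle.dump(c,open('w3.pkl','wb'))
s=np.array([.523,-.280,.03]);
for x in(-.048,.048):print('pred pin tip',proj(c,s+[x*.9963,x*.0865,.04]), 'base of pin',proj(c,s+[x*.9963,x*.0865,.0]))
E
```

```text
[ 0.4992 -0.2802  0.2188]
pred pin tip [316.741  188.0883] base of pin [316.9485 179.3848]
pred pin tip [317.0054 305.0383] base of pin [317.1682 284.6804]
```

View pics/w3.png

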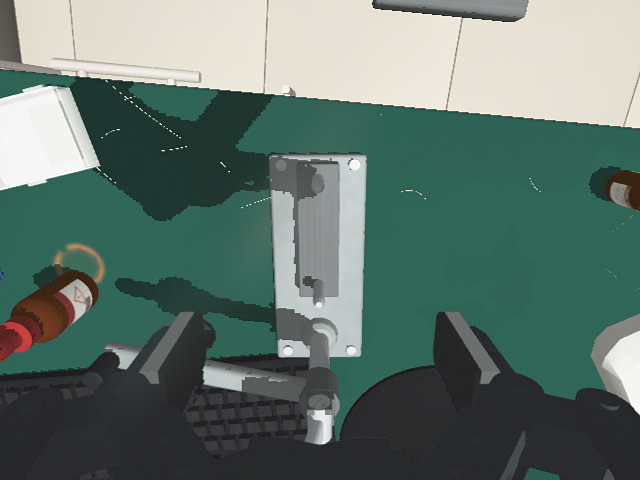

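```bash
python3 - <<'E'
from h import *
b=cv2.imread('pics/w3.png')[145:365,250:390]
A=cv2.resize(b[:110],None,fx=5,fy=5,interpolation=cv2.INTER_CUBIC)
A=cv2.convertScaleAbs(A,alpha=1.3)
B=cv2.convertScaleAbs(cv2.resize(b[100:210,45:95],None,fx=5,fy=5,interpolation=cv2.INTER_CUBIC),alpha=1.3)
print(A.shape,B.shape)
cv2.imwrite('pics/c3.png',np.hstack([A[:,:540],B]))
E
```

```text
(550, 700, 3) (550, 250, 3)
```

View pics/c3.png

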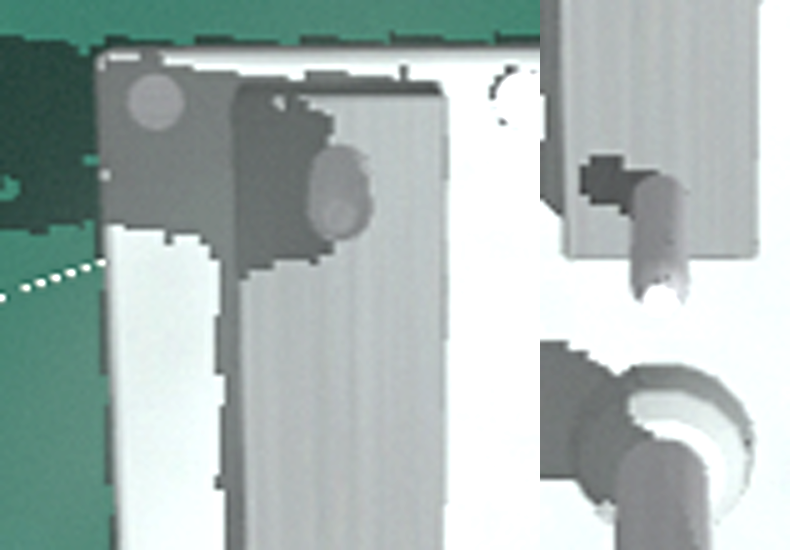

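```bash
python3 - <<'E'
from h import *
import pickle
c=pickle.load(open('w3.pkl','rb'))
a=ray(c,318.2,188,.07);b=ray(c,319,304,.07);d=b-a
print(a,b,(a+b)/2,np.linalg.norm(d),np.arctan2(d[1],d[0]))
print('oil',ray(c,608,190,0),'plate approx',st()[2]['qpos'])
E
```

```text
[ 0.475  -0.2831  0.07  ] [ 0.5698 -0.2743  0.07  ] [ 0.5224 -0.2787  0.07  ] 0.09513717457275375 0.09231790840691861
oil [ 0.4667 -0.016   0.    ] plate approx [-0.6103  0.1421  1.3341  0.      1.6679 -2.2682]
```

Emit:
step_arm(
  deltas=[
    {"slide": [0,1.65,-3.52],"dr": [0,0,0]},
    {"slide": [0,1.65,-3.52],"dr": [0,0,0]},
    {"slide": [0,1.65,-3.52],"dr": [0,0,0]},
    {"slide": [0,1.65,-3.52],"dr": [0,0,0]},
    {"slide": [0,1.65,-3.52],"dr": [0,0,0]},
    {"slide": [0,1.65,-3.52],"dr": [0,0,0]},
  ],
)

```text
t: 15.7
tool_pos: [0.2793, -0.1996, 0.2202]
tcp_rot: [[-0.001, -0.088, 0.996], [0.0, 0.996, 0.088], [-1.0, 0.0, -0.001]]
ft_force: [0.1, -0.0, 0.8]
grip_width: 1.0
```

Emit:
step_arm(
  deltas=[
    {"slide": [0,3.74,0.24],"dr": [0,0,0]},
    {"slide": [0,3.74,0.24],"dr": [0,0,0]},
    {"slide": [0,3.74,0.24],"dr": [0,0,0]},
    {"slide": [0,3.74,0.24],"dr": [0,0,0]},
    {"slide": [0,3.74,0.24],"dr": [0,0,0]},
    {"slide": [0,3.74,0.24],"dr": [0,0,0]},
  ],
)

```text
t: 16.3
tool_pos: [0.275, 0.0257, 0.2206]
tcp_rot: [[0.001, -0.086, 0.996], [-0.0, 0.996, 0.086], [-1.0, -0.0, 0.001]]
ft_force: [0.3, 0.3, 0.1]
grip_width: 0.994
```

Emit:
step_arm(
  deltas=[
    {"slide": [0,3.74,0.24],"dr": [0,0,0]},
    {"slide": [0,3.74,0.24],"dr": [0,0,0]},
    {"slide": [0,3.74,0.24],"dr": [0,0,0]},
    {"slide": [0,3.74,0.24],"dr": [0,0,0]},
    {"slide": [0,3.74,0.24],"dr": [0,0,0]},
    {"slide": [0,3.74,0.24],"dr": [0,0,0]},
  ],
)

```text
t: 16.9
tool_pos: [0.2695, 0.2507, 0.2205]
tcp_rot: [[0.001, -0.088, 0.996], [0.0, 0.996, 0.088], [-1.0, -0.0, 0.001]]
ft_force: [0.2, 0.1, -0.2]
grip_width: 0.998
```

Emit:
step_arm(
  deltas=[
    {"slide": [0,2.77,3.2],"dr": [0,0,0]},
    {"slide": [0,2.77,3.2],"dr": [0,0,0]},
    {"slide": [0,2.77,3.2],"dr": [0,0,0]},
    {"slide": [0,2.77,3.2],"dr": [0,0,0]},
    {"slide": [0,2.77,3.2],"dr": [0,0,0]},
    {"slide": [0,2.77,3.2],"dr": [0,0,0]},
    {"slide": [0,2.77,3.2],"dr": [0,0,0]},
    {"slide": [0,0,0],"dr": [6.2,0,0]},
    {"slide": [0,0,0],"dr": [6.2,0,0]},
    {"slide": [0,0,0],"dr": [0,0,0]},
  ],
)

```text
t: 17.9
tool_pos: [0.4764, 0.4621, 0.2193]
tcp_rot: [[-0.002, 0.128, 0.992], [-0.001, 0.992, -0.128], [-1.0, -0.002, -0.001]]
ft_force: [-0.3, -0.1, -0.6]
grip_width: 0.996
```

```bash
python3 - <<'E'
from h import *
import pickle
c=vision.get_calibration('wrist');P,T,s=st();print(P,T,s['qpos']);im=snap('wrist','w4.png');pickle.dump(c,open('w4.pkl','wb'))
m=(im.min(2)>165).astype(np.uint8);cs,hi=cv2.findContours(m,cv2.RETR_CCOMP,cv2.CHAIN_APPROX_NONE)
for i,k in enumerate(cs):
    if cv2.contourArea(k)>60:print(i,hi[0][i][3],cv2.contourArea(k),[np.round(v,1) for v in cv2.minAreaRect(k)])
E
```

```text
[0.4764 0.4621 0.2193] [[-0.0016  0.1283  0.9917]
 [-0.0013  0.9917 -0.1283]
 [-1.     -0.0015 -0.0014]] [ 0.6848  0.3478  1.0844 -0.      1.7115 -0.7573]
7 -1 78.0 [array([213.9, 449.4]), array([11.4, 14.1]), np.float64(76.0)]
22 -1 79.0 [array([208.5, 434. ]), array([10., 17.]), np.float64(90.0)]
24 -1 121.5 [array([296. , 434.5]), array([11.2, 14.7]), np.float64(78.7)]
28 -1 138.0 [array([236.1, 429.4]), array([11.6, 14.3]), np.float64(77.5)]
30 -1 131.0 [array([333.7, 427.6]), array([11.2, 14.1]), np.float64(78.7)]
32 -1 140.5 [array([254.5, 426.3]), array([11.6, 15.1]), np.float64(77.5)]
36 -1 146.5 [array([273.3, 422.7]), array([11.6, 14.8]), np.float64(76.0)]
38 -1 68.0 [array([190.9, 421.8]), array([13.9,  7.2]), np.float64(63.4)]
40 -1 145.5 [array([371.6, 420.7]), array([11.4, 15.1]), np.float64(78.7)]
42 -1 77.0 [array([291.8, 419.1]), array([11.2, 14.6]), np.float64(76.0)]
44 -1 139.0 [array([203.7, 420.5]), array([12.6, 13.8]), np.float64(69.4)]
46 -1 137.0 [array([391.2, 417.3]), array([11.6, 14.3]), np.float64(78.7)]
49 -1 147.5 [array([311.1, 415.7]), array([12.1, 14.
[... 1971 characters left out ...]
oat64(32.8)]
252 -1 528.0 [array([488., 190.]), array([30., 30.]), np.float64(90.0)]
253 252 159.5 [array([492.3, 193.8]), array([17. , 13.4]), np.float64(38.7)]
257 -1 7018.5 [array([324.5, 222.5]), array([135.,  57.]), np.float64(90.0)]
258 257 155.5 [array([324.8, 274.3]), array([14.1, 13.4]), np.float64(45.0)]
259 257 196.0 [array([325. , 174.5]), array([16.3, 14.8]), np.float64(45.0)]
268 -1 50817.0 [array([399.1,  42.4]), array([141.1, 486.9]), np.float64(82.3)]
272 268 64.0 [array([510. ,  88.6]), array([ 3.2, 30.1]), np.float64(82.2)]
303 268 93.0 [array([570. ,  69.6]), array([ 3.5, 40.2]), np.float64(82.9)]
309 -1 19335.5 [array([87.5, 81.5]), array([163., 175.]), np.float64(90.0)]
```

View pics/w4.png

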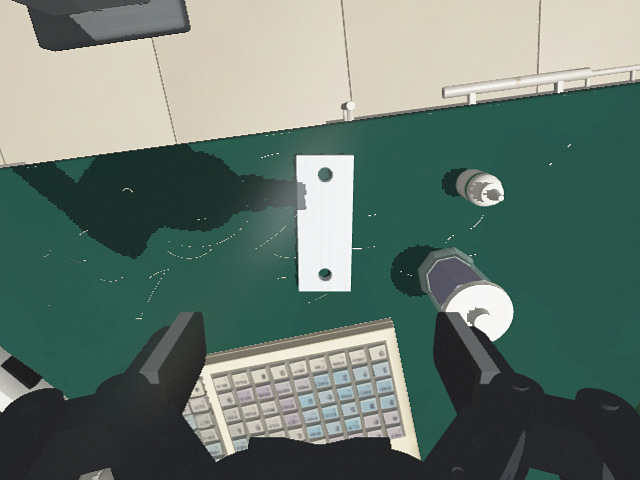

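```bash
python3 - <<'E'
from h import *
import pickle
c=pickle.load(open('w4.pkl','rb'))
a=ray(c,325,174.5,.01);b=ray(c,324.8,274.3,.01);d=b-a;m=(a+b)/2;h=np.arctan2(d[1],d[0])
print(a,b,m,np.linalg.norm(d),h,'ctr2',ray(c,324.5,222.5,.01),'jar',ray(c,420,280,0))
go((*m[:2],.005),h+np.pi/2)
E
```

```text
[0.4521 0.4697 0.01  ] [0.5469 0.4576 0.01  ] [0.4995 0.4637 0.01  ] 0.09548232396612358 -0.12683587456256387 ctr2 [0.4958 0.4638 0.01  ] jar [0.5692 0.5499 0.    ]
dr [ 0.01 -0.04  0.05] slide after [21.5   0.46  2.29] | slide now-axes [21.49  0.48  2.3 ] w 1.0
```

Emit:
step_arm(
  deltas=[
    {"slide": [0,0.24,1.15],"dr": [0,0,0]},
    {"slide": [0,0.24,1.15],"dr": [0,0,0]},
    {"slide": [4,0,0],"dr": [0,0,0]},
    {"slide": [4,0,0],"dr": [0,0,0]},
    {"slide": [4,0,0],"dr": [0,0,0]},
    {"slide": [4,0,0],"dr": [0,0,0]},
    {"slide": [3,0,0],"dr": [0,0,0]},
    {"slide": [1.4,0,0],"dr": [0,0,0]},
    {"slide": [0,0,0],"dr": [0,0,0]},
    {"slide": [0,0,0],"dr": [0,0,0]},
  ],
  gripper=0.7,
)

```text
t: 18.95
tool_pos: [0.501, 0.4644, 0.0184]
tcp_rot: [[0.002, 0.128, 0.992], [0.002, 0.992, -0.128], [-1.0, 0.002, 0.002]]
ft_force: [0.2, 0.5, 0.6]
grip_width: 0.703
```

Emit:
step_arm(
  deltas=[
    {"slide": [0.3,0,0],"dr": [0,0,0]},
    {"slide": [0,0,0],"dr": [0,0,0]},
  ],
)

```text
t: 19.15
tool_pos: [0.5008, 0.4646, 0.0159]
tcp_rot: [[0.003, 0.128, 0.992], [0.002, 0.992, -0.128], [-1.0, 0.003, 0.003]]
ft_force: [0.1, -0.6, 0.3]
grip_width: 0.7
```

Emit:
step_arm(
  deltas=[
    {"slide": [0.2,0,0],"dr": [0,0,0]},
    {"slide": [0,0,0],"dr": [0,0,0]},
  ],
)

```text
t: 19.35
tool_pos: [0.4998, 0.464, 0.0122]
tcp_rot: [[0.001, 0.128, 0.992], [0.001, 0.992, -0.128], [-1.0, 0.001, 0.001]]
ft_force: [0.7, -0.4, 0.1]
grip_width: 0.694
```

Emit:
step_arm(
  deltas=[
    {"slide": [0.4,0,0],"dr": [0,0,0]},
    {"slide": [0,0,0],"dr": [0,0,0]},
    {"slide": [0,0,0],"dr": [0,0,0]},
  ],
)

```text
t: 19.65
tool_pos: [0.4994, 0.4637, 0.0073]
tcp_rot: [[-0.001, 0.128, 0.992], [-0.0, 0.992, -0.128], [-1.0, -0.001, -0.001]]
ft_force: [-0.1, 0.2, -0.1]
grip_width: 0.7
```

Emit:
step_arm(
  deltas=[
    {"slide": [0.3,0,0],"dr": [0,0,0]},
    {"slide": [0,0,0],"dr": [0,0,0]},
    {"slide": [0,0,0],"dr": [0,0,0]},
  ],
)

```text
t: 19.95
tool_pos: [0.4996, 0.4637, 0.0045]
tcp_rot: [[-0.0, 0.128, 0.992], [-0.0, 0.992, -0.128], [-1.0, -0.0, -0.0]]
ft_force: [0.5, -0.4, 0.6]
grip_width: 0.7
```

```bash
python3 - <<'E'
from h import *
P,T,s=st();print(P,s['ft_force'],s['grip_width']);im=snap('wrist','w5.png')
A=cv2.resize(im[200:420,180:460],None,fx=2.5,fy=2.5);cv2.imwrite('pics/c5.png',A[:,:,::-1])
E
```

```text
[0.4996 0.4637 0.0045] [ 0.5442 -0.3554  0.5719] 0.7000295333839552
```

View pics/c5.png

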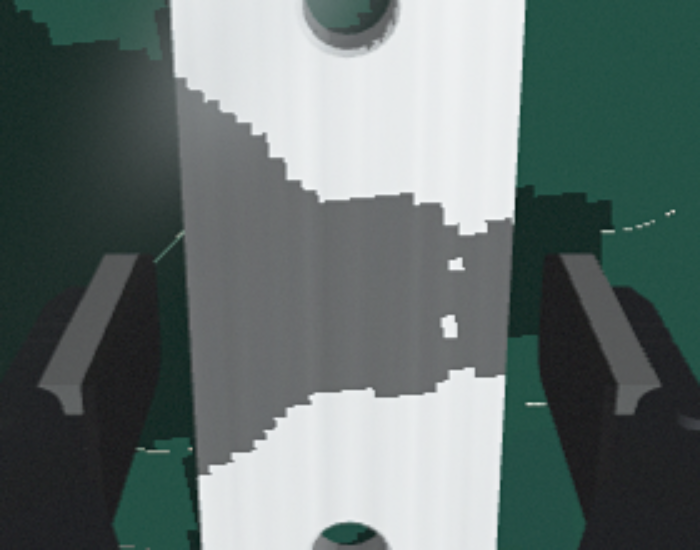

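Emit:
step_arm(
  deltas=[
    {"slide": [0.3,0,0],"dr": [0,0,0]},
    {"slide": [0,0,0],"dr": [0,0,0]},
  ],
)

```text
t: 20.2
tool_pos: [0.4995, 0.4637, 0.0013]
tcp_rot: [[-0.001, 0.128, 0.992], [-0.0, 0.992, -0.128], [-1.0, -0.0, -0.001]]
ft_force: [-0.3, -0.2, 0.6]
grip_width: 0.699
```

Emit:
step_arm(
  deltas=[
    {"slide": [0.2,0,0],"dr": [0,0,0]},
    {"slide": [0,0,0],"dr": [0,0,0]},
  ],
)

```text
t: 20.4
tool_pos: [0.4995, 0.4637, -0.0007]
tcp_rot: [[-0.0, 0.128, 0.992], [-0.0, 0.992, -0.128], [-1.0, -0.0, -0.0]]
ft_force: [0.1, 0.0, 0.2]
grip_width: 0.701
```

Emit:
step_arm(
  deltas=[
    {"slide": [0,0,0],"dr": [0,0,0]},
    {"slide": [0,0,0],"dr": [0,0,0]},
    {"slide": [0,0,0],"dr": [0,0,0]},
    {"slide": [0,0,0],"dr": [0,0,0]},
    {"slide": [0,0,0],"dr": [0,0,0]},
  ],
  gripper=0.45,
)

```text
t: 20.9
tool_pos: [0.4999, 0.4639, 0.0001]
tcp_rot: [[0.001, 0.128, 0.992], [0.0, 0.992, -0.128], [-1.0, 0.001, 0.001]]
ft_force: [-0.2, -0.4, 2.6]
grip_width: 0.561
```

Emit:
step_arm(
  deltas=[
    {"slide": [0,0,0],"dr": [0,0,0]},
    {"slide": [0,0,0],"dr": [0,0,0]},
    {"slide": [0,0,0],"dr": [0,0,0]},
    {"slide": [-1,0,0],"dr": [0,0,0]},
    {"slide": [-2,0,0],"dr": [0,0,0]},
    {"slide": [-3,0,0],"dr": [0,0,0]},
    {"slide": [-3,0,0],"dr": [0,0,0]},
    {"slide": [-3,0,0],"dr": [0,0,0]},
    {"slide": [-3,0,0],"dr": [0,0,0]},
    {"slide": [0,0,0],"dr": [0,0,0]},
  ],
  gripper=0.2,
)

```text
t: 21.9
tool_pos: [0.5016, 0.4654, 0.1558]
tcp_rot: [[0.008, 0.128, 0.992], [0.006, 0.992, -0.128], [-1.0, 0.007, 0.007]]
ft_force: [1.2, 0.7, -2.1]
grip_width: 0.565
```

```bash
python3 - <<'E'
from h import *
P,T,s=st();print(P,s['ft_force'],s['grip_width']);im=snap('wrist','w6.png')
t=snap('top','t6.png')
cv2.imwrite('pics/c6.png',np.hstack([cv2.resize(im[120:400,140:500],None,fx=1.4,fy=1.4),cv2.resize(t[200:298,150:260],(280,392))])[:,:,::-1])
E
```

```text
[0.5016 0.4654 0.1558] [ 1.2184  0.6822 -2.0908] 0.5648277221938558
```

View pics/c6.png

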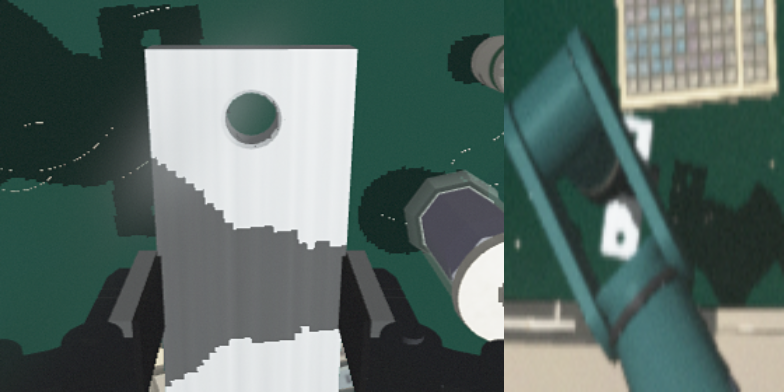

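Plate is held flat; its near hole is at about (320.7,204.3) in the wrist image. Next I'll measure the holes in the tool frame.

```bash
python3 - <<'E'
from h import *
im=cv2.imread('pics/w6.png');g=im.min(2)
for nm,(r0,r1,c0,c1) in dict(near=(170,240,290,350),far=(370,440,290,360)).items():
    m=((im[:,:,1].astype(int)-im[:,:,2])>12)[r0:r1,c0:c1].astype(np.uint8)
    n,l,s,ce=cv2.connectedComponentsWithStats(m)
    print(nm,[(s[i].tolist(),(ce[i]+[c0,r0]).round(1)) for i in range(1,n) if s[i][4]>40])
cv2.imwrite('pics/c7.png',cv2.resize(im[150:460,230:420],None,fx=1.9,fy=1.9))
E
```

```text
near [([12, 16, 35, 31, 821], array([319.3, 200.9]))]
far []
```

View pics/c7.png

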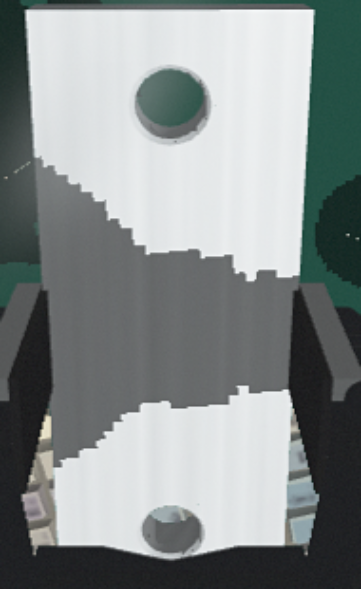

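```bash
python3 - <<'E'
from h import *
c=vision.get_calibration('wrist');f=K(c)
A=np.array([[.0009,-.3061,.952],[1,-.0002,-.001],[.0005,.952,.3061]]);C=np.array([-.142,0,-.0781])
def tr(u,v,x):
    d=A@[(u-c['cx'])/f,(v-c['cy'])/f,1];return C+d*(x-C[0])/d[0]
for x in(-.012,-.008,-.004,0,.004):
    a=tr(321.05,204.7,x);b=tr(320,429.5,x);d=b-a;print(x,a,b,(a+b)/2,np.linalg.norm(d),np.arctan2(-d[1],d[2]))
P,T,s=st();print(P,T)
E
```

```text
-0.012 [-0.012   0.0005 -0.0482] [-0.012   0.0001  0.0455] [-0.012   0.0003 -0.0014] 0.09369146134443707 0.003653593028378108
-0.008 [-0.008   0.0005 -0.0473] [-0.008   0.0001  0.0493] [-0.008   0.0003  0.001 ] 0.0965742755396505 0.003653593028378108
-0.004 [-0.004   0.0005 -0.0464] [-0.004   0.0001  0.0531] [-0.004   0.0003  0.0033] 0.09945708973486395 0.0036535930283781094
0 [ 0.      0.0005 -0.0455] [0.     0.0002 0.0569] [0.     0.0003 0.0057] 0.1023399039300774 0.003653593028378108
0.004 [ 0.004   0.0005 -0.0446] [0.004  0.0002 0.0607] [0.004  0.0003 0.008 ] 0.10522271812529085 0.0036535930283781086
[0.4995 0.4637 0.1494] [[-0.0001  0.128   0.9918]
 [ 0.0001  0.9918 -0.128 ]
 [-1.      0.0001 -0.0001]]
```

Emit:
step_arm(
  deltas=[
    {"slide": [0,-3.0,-2.39],"dr": [0,0,0]},
    {"slide": [0,-3.0,-2.39],"dr": [0,0,0]},
    {"slide": [0,-3.0,-2.39],"dr": [0,0,0]},
    {"slide": [0,-3.0,-2.39],"dr": [0,0,0]},
    {"slide": [0,-3.0,-2.39],"dr": [0,0,0]},
    {"slide": [0,-3.0,-2.39],"dr": [0,0,0]},
    {"slide": [0,-3.0,-2.39],"dr": [0,0,0]},
    {"slide": [0,-3.0,-2.39],"dr": [0,0,0]},
  ],
)

```text
t: 22.8
tool_pos: [0.2765, 0.2482, 0.1463]
tcp_rot: [[-0.005, 0.128, 0.992], [-0.004, 0.992, -0.128], [-1.0, -0.004, -0.005]]
ft_force: [0.3, 0.4, -2.0]
grip_width: 0.559
```

Emit:
step_arm(
  deltas=[
    {"slide": [0,-3.0,0.38],"dr": [0,0,0]},
    {"slide": [0,-3.0,0.38],"dr": [0,0,0]},
    {"slide": [0,-3.0,0.38],"dr": [0,0,0]},
    {"slide": [0,-3.0,0.38],"dr": [0,0,0]},
    {"slide": [0,-3.0,0.38],"dr": [0,0,0]},
    {"slide": [0,-3.0,0.38],"dr": [0,0,0]},
    {"slide": [0,-3.0,0.38],"dr": [0,0,0]},
    {"slide": [0,-3.0,0.38],"dr": [0,0,0]},
  ],
)

```text
t: 23.6
tool_pos: [0.2769, 0.0075, 0.1468]
tcp_rot: [[-0.005, 0.128, 0.992], [0.001, 0.992, -0.128], [-1.0, 0.0, -0.005]]
ft_force: [0.2, -0.4, -2.8]
grip_width: 0.558
```

Emit:
step_arm(
  deltas=[
    {"slide": [0,-3.0,0.38],"dr": [0,0,0]},
    {"slide": [0,-3.0,0.38],"dr": [0,0,0]},
    {"slide": [0,-3.0,0.38],"dr": [0,0,0]},
    {"slide": [0,-3.0,0.38],"dr": [0,0,0]},
    {"slide": [0,-3.0,0.38],"dr": [0,0,0]},
    {"slide": [0,-3.0,0.38],"dr": [0,0,0]},
    {"slide": [0,-2.0,0.3],"dr": [-6.25,0,0]},
    {"slide": [0,0,0],"dr": [-6.25,0,0]},
    {"slide": [0,0,0],"dr": [0,0,0]},
    {"slide": [0,0,0],"dr": [0,0,0]},
  ],
)

```text
t: 24.6
tool_pos: [0.2778, -0.1923, 0.1476]
tcp_rot: [[-0.003, -0.087, 0.996], [0.003, 0.996, 0.087], [-1.0, 0.003, -0.003]]
ft_force: [-0.7, -0.8, -1.7]
grip_width: 0.563
```

```bash
python3 - <<'E'
from h import *
go((.5225,-.2787,.12),.09+np.pi/2);print(st()[0])
E
```

```text
dr [-0.14 -0.15 -0.2 ] slide after [  2.76 -10.8   23.6 ] | slide now-axes [  2.67 -10.75  23.63] w 0.563
[ 0.2778 -0.1923  0.1476]
```

Emit:
step_arm(
  deltas=[
    {"slide": [0,-1.8,3.93],"dr": [0,0,0]},
    {"slide": [0,-1.8,3.93],"dr": [0,0,0]},
    {"slide": [0,-1.8,3.93],"dr": [0,0,0]},
    {"slide": [0,-1.8,3.93],"dr": [0,0,0]},
    {"slide": [0,-1.8,3.93],"dr": [0,0,0]},
    {"slide": [0,-1.8,3.93],"dr": [0,0,0]},
    {"slide": [2,0,0],"dr": [0,0,0]},
    {"slide": [2,0,0],"dr": [0,0,0]},
    {"slide": [1.4,0,0],"dr": [0,0,0]},
    {"slide": [0,0,0],"dr": [0,0,0]},
  ],
)

```text
t: 25.6
tool_pos: [0.5213, -0.2778, 0.0918]
tcp_rot: [[-0.006, -0.09, 0.996], [0.004, 0.996, 0.09], [-1.0, 0.005, -0.006]]
ft_force: [-0.2, 0.0, -1.4]
grip_width: 0.559
```

Emit:
step_arm(
  deltas=[
    {"slide": [0,0,0],"dr": [0,0,0]},
    {"slide": [0,0,0],"dr": [0,0,0]},
    {"slide": [0,0,0],"dr": [0,0,0]},
    {"slide": [0,0,0],"dr": [0,0,0]},
  ],
)

```text
t: 26.0
tool_pos: [0.5236, -0.2801, 0.097]
tcp_rot: [[0.002, -0.089, 0.996], [-0.001, 0.996, 0.089], [-1.0, -0.001, 0.002]]
ft_force: [-0.1, -0.1, -2.0]
grip_width: 0.563
```

```bash
python3 - <<'E'
from h import *
print(st()[0]);go((.5225,-.2787,.08),.09+np.pi/2)
c=vision.get_calibration('wrist')
im=snap('wrist','w8.png')[:,:,::-1]
cv2.imwrite('pics/c8.png',cv2.resize(im[150:460,230:420],None,fx=1.9,fy=1.9))
P,T,s=st()
for n,z in(('near',-.048),('far',.048)):
    p=np.array([.5225,-.2787])+z*np.array([.996,.09]);
    for zz in(.07,):print(n,'pin px',proj(c,[*p,zz]),'crop',(proj(c,[*p,zz])-[230,150])*1.9)
E
```

```text
[ 0.5236 -0.2801  0.097 ]
dr [-0.03  0.1   0.08] slide after [ 1.7   0.15 -0.1 ] | slide now-axes [ 1.7   0.15 -0.1 ] w 0.563
near pin px [323.4472 182.4628] crop [177.5497  61.6794]
far pin px [323.0511 372.5495] crop [176.7972 422.844 ]
```

View pics/c8.png

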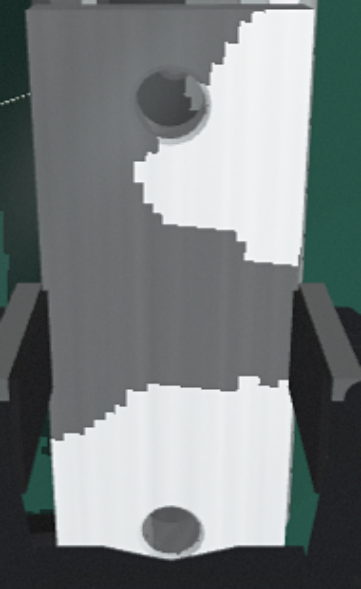

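Emit:
step_arm(
  deltas=[
    {"slide": [0.7,0.12,-0.12],"dr": [0,0.1,0.1]},
    {"slide": [0.7,0,0],"dr": [0,0,0]},
    {"slide": [0.6,0,0],"dr": [0,0,0]},
    {"slide": [0,0,0],"dr": [0,0,0]},
    {"slide": [0,0,0],"dr": [0,0,0]},
    {"slide": [0,0,0],"dr": [0,0,0]},
  ],
)

```text
t: 26.65
tool_pos: [0.5221, -0.2787, 0.0759]
tcp_rot: [[-0.002, -0.09, 0.996], [0.001, 0.996, 0.09], [-1.0, 0.002, -0.001]]
ft_force: [-0.0, 0.5, -1.8]
grip_width: 0.561
```

Emit:
step_arm(
  deltas=[
    {"slide": [0.4,0,0],"dr": [0,0,0]},
    {"slide": [0.4,0,0],"dr": [0,0,0]},
    {"slide": [0,0,0],"dr": [0,0,0]},
    {"slide": [0,0,0],"dr": [0,0,0]},
  ],
)

```text
t: 27.05
tool_pos: [0.5217, -0.2785, 0.0674]
tcp_rot: [[-0.002, -0.09, 0.996], [0.002, 0.996, 0.09], [-1.0, 0.002, -0.002]]
ft_force: [0.8, -0.4, -2.5]
grip_width: 0.564
```

```bash
python3 - <<'E'
from h import *
go((.5225,-.2787,.03),.09+np.pi/2);P,T,s=st();print(P,s['ft_force'],s['wrist_torque'])
E
```

```text
dr [-0.02 -0.13 -0.13] slide after [ 3.74 -0.03  0.08] | slide now-axes [ 3.74 -0.04  0.08] w 0.564
[ 0.5217 -0.2785  0.0674] [ 0.7938 -0.3939 -2.4997] [-0.0387 -0.0244  0.0181]
```

Emit:
step_arm(
  deltas=[
    {"slide": [0.4,0,0],"dr": [0,0,0]},
    {"slide": [0.4,0,0],"dr": [0,0,0]},
    {"slide": [0,0,0],"dr": [0,0,0]},
    {"slide": [0,0,0],"dr": [0,0,0]},
  ],
)

```text
t: 27.45
tool_pos: [0.5217, -0.2785, 0.0594]
tcp_rot: [[-0.002, -0.09, 0.996], [0.002, 0.996, 0.09], [-1.0, 0.002, -0.002]]
ft_force: [1.2, -0.3, -2.0]
grip_width: 0.563
```

```bash
python3 - <<'E'
from h import *
P,T,s=st();print(P,s['ft_force'],s['wrist_torque'])
im=snap('wrist','w9.png')[:,:,::-1]
E
```

```text
[ 0.5217 -0.2785  0.0594] [ 1.1537 -0.3123 -1.9618] [ 0.0229 -0.0008 -0.0269]
```

Emit:
step_arm(
  deltas=[
    {"slide": [0.5,0,0.03],"dr": [0,0,0]},
    {"slide": [0.5,0,0],"dr": [0,0,0]},
    {"slide": [0.5,0,0],"dr": [0,0,0]},
    {"slide": [0.5,0,0],"dr": [0,0,0]},
    {"slide": [0,0,0],"dr": [0,0,0]},
    {"slide": [0,0,0],"dr": [0,0,0]},
  ],
)

```text
t: 28.1
tool_pos: [0.522, -0.2785, 0.0394]
tcp_rot: [[-0.002, -0.09, 0.996], [0.002, 0.996, 0.09], [-1.0, 0.002, -0.002]]
ft_force: [-0.4, -0.1, -1.8]
grip_width: 0.563
```

Emit:
step_arm(
  deltas=[
    {"slide": [0.3,0,0],"dr": [0,0,0]},
    {"slide": [0.3,0,0],"dr": [0,0,0]},
    {"slide": [0.3,0,0],"dr": [0,0,0]},
    {"slide": [0,0,0],"dr": [0,0,0]},
    {"slide": [0,0,0],"dr": [0,0,0]},
  ],
)

```text
t: 28.6
tool_pos: [0.5221, -0.2785, 0.0306]
tcp_rot: [[-0.002, -0.09, 0.996], [0.002, 0.996, 0.09], [-1.0, 0.002, -0.002]]
ft_force: [-0.7, 0.1, -1.7]
grip_width: 0.563
```

Emit:
step_arm(
  deltas=[
    {"slide": [0.15,0,0],"dr": [0,0,0]},
    {"slide": [0,0,0],"dr": [0,0,0]},
    {"slide": [0,0,0],"dr": [0,0,0]},
  ],
)

```text
t: 28.9
tool_pos: [0.5223, -0.2786, 0.0301]
tcp_rot: [[-0.001, -0.09, 0.996], [0.001, 0.996, 0.09], [-1.0, 0.001, -0.001]]
ft_force: [-2.8, 1.7, 3.3]
grip_width: 0.559
```

Emit:
step_arm(
  deltas=[
    {"slide": [0,0,0],"dr": [0,0,0]},
    {"slide": [0,0,0],"dr": [0,0,0]},
    {"slide": [0,0,0],"dr": [0,0,0]},
    {"slide": [-1,0,0],"dr": [0,0,0]},
    {"slide": [-3,0,0],"dr": [0,0,0]},
    {"slide": [-4,0,-0.6],"dr": [0,0,0]},
    {"slide": [-4,0,-0.6],"dr": [0,0,0]},
    {"slide": [-4,0,-0.6],"dr": [0,0,0]},
    {"slide": [-3,0,-0.6],"dr": [0,0,0]},
    {"slide": [0,0,0],"dr": [0,0,0]},
  ],
  gripper=0.8,
)

```text
t: 29.9
tool_pos: [0.5004, -0.2827, 0.227]
tcp_rot: [[0.009, -0.089, 0.996], [-0.006, 0.996, 0.089], [-1.0, -0.007, 0.008]]
ft_force: [0.0, -0.9, 0.1]
grip_width: 0.802
```

Emit:
step_arm(
  deltas=[
    {"slide": [0,0,0],"dr": [0,0,0]},
    {"slide": [0,0,0],"dr": [0,0,0]},
  ],
)

```text
t: 30.1
tool_pos: [0.4981, -0.2805, 0.2176]
tcp_rot: [[-0.004, -0.09, 0.996], [0.003, 0.996, 0.09], [-1.0, 0.004, -0.004]]
ft_force: [-0.1, -0.2, 0.1]
grip_width: 0.799
```

```bash
python3 - <<'E'
from h import *
c=vision.get_calibration('wrist');P,T,s=st();print(P)
im=snap('wrist','w10.png')
m=(im.min(2)>200).astype(np.uint8)
S=np.array([.5225,-.2787])
X=[]
for x,y in((-.065,.025),(.065,.025),(.065,-.025),(-.065,-.025)):
    X.append(proj(c,[*(S+x*np.array([.996,.09])+y*np.array([-.09,.996])),.04]))
X=np.array(X);print(X)
v=im[:,:,::-1].copy();cv2.polylines(v,[X.round().astype(int)],True,(0,0,255),1)
cv2.imwrite('pics/c10.png',cv2.resize(v[130:380,200:440],None,fx=2.4,fy=2.4,interpolation=cv2.INTER_NEAREST))
E
```

```text
[ 0.4981 -0.2805  0.2176]
[[349.7417 161.619 ]
 [346.5006 308.308 ]
 [290.736  308.4383]
 [287.0454 161.7006]]
```

View pics/c10.png

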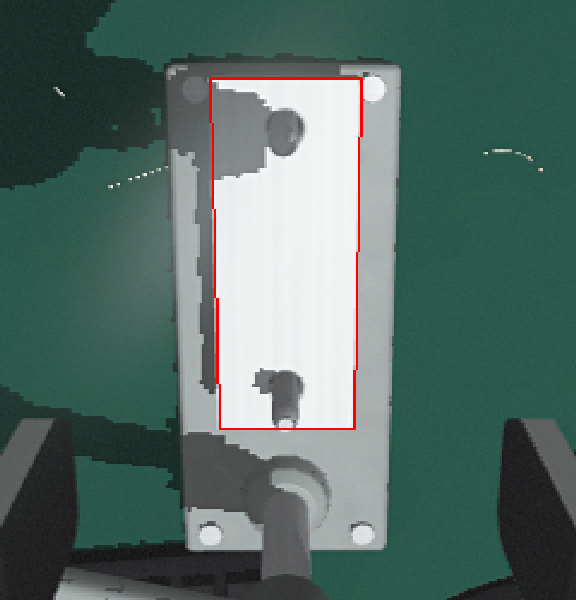

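Plate outline matches the predicted seat rectangle exactly, with both pins through it. Next, a side view with the tool tilted to measure the foot height before swinging the arm.

Emit:
step_arm(
  deltas=[
    {"slide": [0,-3.6,0.85],"dr": [0,0,0]},
    {"slide": [0,-3.6,0.85],"dr": [0,0,0]},
    {"slide": [0,-3.6,0.85],"dr": [0,0,0]},
    {"slide": [0,0,0],"dr": [0,-8.5,0]},
    {"slide": [0,0,0],"dr": [0,-8.5,0]},
    {"slide": [0,0,0],"dr": [0,-8.5,0]},
    {"slide": [0,0,0],"dr": [0,-8.5,0]},
    {"slide": [0,0,0],"dr": [0,-8.5,0]},
    {"slide": [0,0,0],"dr": [0,-8.5,0]},
  ],
)

```text
t: 31.05
tool_pos: [0.589, -0.3416, 0.2612]
tcp_rot: [[0.708, 0.043, 0.705], [-0.012, 0.999, -0.05], [-0.706, 0.027, 0.707]]
ft_force: [-0.2, 0.0, -0.2]
grip_width: 0.798
```

Emit:
step_arm(
  deltas=[
    {"slide": [1.9,0,-2.33],"dr": [0,0,0]},
    {"slide": [1.9,0,-2.33],"dr": [0,0,0]},
    {"slide": [0,0,0],"dr": [0,0,0]},
    {"slide": [0,0,0],"dr": [0,0,0]},
  ],
)

```text
t: 31.45
tool_pos: [0.5925, -0.331, 0.2117]
tcp_rot: [[0.69, 0.063, 0.721], [-0.023, 0.998, -0.065], [-0.724, 0.028, 0.69]]
ft_force: [0.1, -0.6, 1.2]
grip_width: 0.799
```

```bash
python3 - <<'E'
from h import *
import pickle
c=vision.get_calibration('wrist');P,T,s=st();print(P,T[:,0],s['qpos'])
im=snap('wrist','w11.png');pickle.dump(c,open('w11.pkl','wb'))
h=np.pi+.09+1.34;k=np.array([.6325,-.2695])+.11*np.array([np.cos(h),np.sin(h)])
v=im[:,:,::-1].copy()
for z in(.131,.109,.107,.095,.068,.058,.048,.038):
    u=proj(c,[*k,z]);print(z,u.round(1))
    cv2.putText(v,'%d'%(z*1000),(int(u[0])+45,int(u[1])+3),0,.3,(0,0,255));cv2.line(v,(int(u[0])+30,int(u[1])),(int(u[0])+42,int(u[1])),(0,0,255),1)
cv2.imwrite('pics/c11.png',cv2.resize(v[120:400,160:520],None,fx=2.1,fy=2.1))
E
```

```text
[ 0.5925 -0.331   0.2117] [ 0.6898 -0.0233 -0.7236] [-0.8362  0.0027  1.678   0.64    0.9811 -2.5657]
0.131 [233.8 193.7]
0.109 [236.7 162.7]
0.107 [236.9 160. ]
0.095 [238.4 144.4]
0.068 [241.4 111.8]
0.058 [242.4 100.6]
0.048 [243.4  89.8]
0.038 [244.4  79.4]
```

View pics/c11.png

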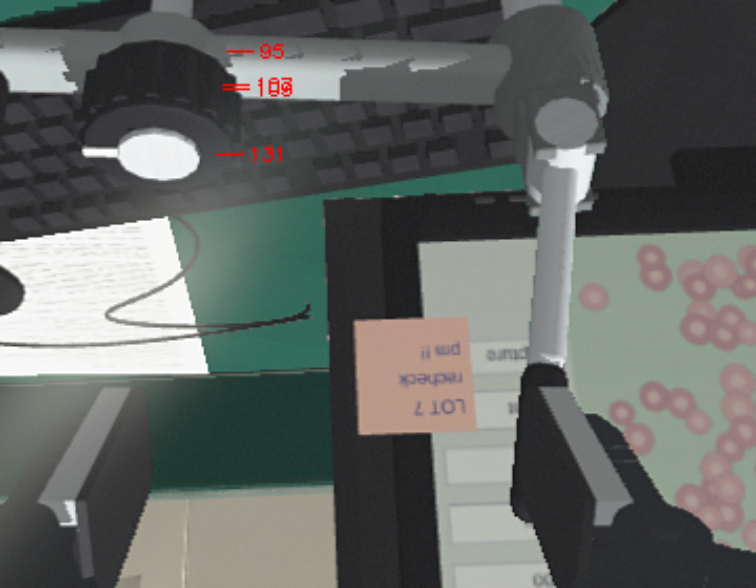

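The tool z axis points up in this view, so the image is inverted. The foot lies above the crop, and q6 is at its limit. I'll back off and read the foot numerically from the saved picture.

Emit:
step_arm(
  deltas=[
    {"slide": [-2.8,0,-2.9],"dr": [0,0,0]},
    {"slide": [-2.8,0,-2.9],"dr": [0,0,0]},
    {"slide": [-2.8,0,-2.9],"dr": [0,0,0]},
    {"slide": [0,0,0],"dr": [0,0,0]},
  ],
)

```text
t: 31.9
tool_pos: [0.4888, -0.3061, 0.2354]
tcp_rot: [[0.666, 0.107, 0.739], [-0.054, 0.994, -0.095], [-0.744, 0.023, 0.667]]
ft_force: [-0.5, 0.2, -0.2]
grip_width: 0.803
```

```bash
python3 - <<'E'
from h import *
P,T,s=st();print(P,T,s['qpos'])
g=cv2.imread('pics/w11.png')
for r in range(56,150,3):print(r,' '.join('%3d'%x for x in g[r,205:282:3,1]))
E
```

```text
[ 0.4888 -0.3061  0.2354] [[ 0.6657  0.1069  0.7385]
 [-0.0541  0.994  -0.0951]
 [-0.7443  0.0234  0.6675]] [-0.9569 -0.2349  1.8286  0.6098  1.1099 -2.5657]
56  52  57  55  56  57  54  53  54  54  54  53  51  50 105 105 105 104 104 105 105 107 107 104 106 108 106
59  53  53  54  53 108 105 106 108  94  49 108 105 104 107 105 109 105 106 104 105 105 107 106 105 105 106
62  76 106 108 106 105 105 107 106 105 106 107 105 106 106 104 105 106 105 107 106 104 107 106 105 108 105
65 107 107 104 105 105 105 106 106 104 105 106 106 106 107 104 104 107 106 107 106 107 105 107 107 107 105
68 105 106 107 107 105 103 106 105 105 107 105 105 108 107 105 106 106 104 104 105 107 105 107 107 106 105
71 106 104 106 107 107 105 106 104 107 106 106 106 106 106 107 107 107 107 105 105 106 105 106 105 105 107
74 106 105 105 106 107 106 107 106 108 107 103  77  94  95 112 107 107 106 107 106 108 106 107 104 107 107
77 107 107 105 105 107 106 106 108  72  41  42  42  43  45  41  39  75 108 107 106 107 105 106 104 107 107
80 104 106 107 106 105 104 108  38  41  45  43  45  39  44  42  43  44  40  87 107 108
[... 1798 characters left out ...]
  98  98  97  96  56  38  38  38  33  34  50  61  63
134  70  60  60  60  92  95  94  95 100  98  99  96  96  96  97  97  96  96  72  63  63  66  64  64  64  62
137  98  98  98  99  97  94  97  96 100  99  99  97  97  95  98  97  96  97  94  96  96  94  95  94  94  92
140 100 102 102 100 100  73  53  42  39  36  39  36  45  75  99  97  93  96 100 102 100 105 105 105 102 102
143 102 103 105  66  32  34  37  36  34  39  40  43  40  37  35  39  65  95 100 100  99 116 116 110 114 114
146 103  36  37  35  36  36  37  36  38  36  40  34  38  36  38  40  40  41  55 104 102 102  99  95 140 136
149  93  35  37  35  36  31  36  36  38  37  42  34  37  38  37  41  39  40  38  43 106  99 185 180 180 179
```

```bash
python3 - <<'E'
from h import *
import pickle
c=pickle.load(open('w11.pkl','rb'));R=np.array(c['R']);C=-R.T@np.array(c['t'])
h=np.pi+.09+1.34;k=np.array([.6325,-.2695])+.11*np.array([np.cos(h),np.sin(h)])
d=(C[:2]-k);d/=np.linalg.norm(d);print(C,k)
for z in np.arange(.036,.064,.003):print(round(z,3),proj(c,[*(k+.016*d),z]).round(1),'ctr',proj(c,[*k,z]).round(1),'far',proj(c,[*(k-.016*d),z]).round(1))
for q in((.131,),):print('knob top rows near/far',proj(c,[*(k+.02*d),.131]),proj(c,[*(k-.02*d),.131]),'arm bottom .095',proj(c,[*k,.095]))
E
```

```text
[ 0.438  -0.3228  0.26  ] [ 0.6171 -0.3784]
0.036 [246.4  56.9] ctr [244.5  77.3] far [242.8  95.8]
0.039 [246.1  60. ] ctr [244.3  80.4] far [242.6  98.8]
0.042 [245.8  63.1] ctr [244.   83.5] far [242.3 101.9]
0.045 [245.6  66.3] ctr [243.7  86.6] far [242.  104.9]
0.048 [245.3  69.6] ctr [243.4  89.8] far [241.7 108.1]
0.051 [245.   72.8] ctr [243.1  93. ] far [241.4 111.2]
0.054 [244.7  76.1] ctr [242.8  96.2] far [241.1 114.4]
0.057 [244.3  79.5] ctr [242.5  99.5] far [240.8 117.6]
0.06 [244.   82.8] ctr [242.2 102.8] far [240.5 120.8]
0.063 [243.7  86.3] ctr [241.9 106.2] far [240.2 124.1]
knob top rows near/far [235.8671 171.7118] [232.1109 212.5673] arm bottom .095 [238.3783 144.3982]
```

```bash
python3 - <<'E'
from h import *
y=np.array([np.cos(.09+np.pi/2),np.sin(.09+np.pi/2),0]);x=np.array([0,0,-1.])
go((.5,-.31,.26),R=np.c_[x,y,np.cross(x,y)])
y=np.array([np.cos(-.154),np.sin(-.154),0])
go((.61,-.427,.27),R=np.c_[x,y,np.cross(x,y)])
E
```

```text
dr [-11.28  41.88   2.86] slide after [-2.46 -0.49  1.08] | slide now-axes [-1.07 -0.21  2.51] w 0.803
dr [ 87.65  31.12 -34.67] slide after [-3.46 13.83 10.09] | slide now-axes [  6.15 -10.64  12.41] w 0.803
```

Emit:
step_arm(
  deltas=[
    {"slide": [-2.2,0,2.0],"dr": [0,0,0]},
    {"slide": [0,0,0],"dr": [7.3,2.59,-2.89]},
    {"slide": [0,0,0],"dr": [7.3,2.59,-2.89]},
    {"slide": [0,0,0],"dr": [7.3,2.59,-2.89]},
    {"slide": [0,0,0],"dr": [7.3,2.59,-2.89]},
    {"slide": [0,0,0],"dr": [7.3,2.59,-2.89]},
    {"slide": [0,0,0],"dr": [7.3,2.59,-2.89]},
  ],
  gripper=1.0,
)

```text
t: 32.6
tool_pos: [0.4915, -0.3065, 0.2632]
tcp_rot: [[0.337, 0.785, 0.519], [-0.181, 0.595, -0.783], [-0.924, 0.17, 0.343]]
ft_force: [-0.3, 0.5, -0.4]
grip_width: 0.997
```

Emit:
step_arm(
  deltas=[
    {"slide": [0,0,0],"dr": [7.3,2.59,-2.89]},
    {"slide": [0,0,0],"dr": [7.3,2.59,-2.89]},
    {"slide": [0,0,0],"dr": [7.3,2.59,-2.89]},
    {"slide": [0,0,0],"dr": [7.3,2.59,-2.89]},
    {"slide": [0,0,0],"dr": [7.3,2.59,-2.89]},
    {"slide": [0,0,0],"dr": [7.3,2.59,-2.89]},
    {"slide": [0,0,0],"dr": [0,0,0]},
    {"slide": [0,0,0],"dr": [0,0,0]},
  ],
)

```text
t: 33.4
tool_pos: [0.4912, -0.3067, 0.2613]
tcp_rot: [[-0.002, 0.989, -0.148], [0.003, -0.148, -0.989], [-1.0, -0.002, -0.003]]
ft_force: [0.3, 0.3, -0.0]
grip_width: 0.999
```

```bash
python3 - <<'E'
from h import *
print(st()[0],st()[2]['qpos']);go((.61,-.427,.27),-.154)
E
```

```text
[ 0.4912 -0.3067  0.2613] [-0.657   0.1512  1.2412  0.0017  1.7526 -0.5079]
dr [ 0.29 -0.18  0.12] slide after [-0.87 13.59 10.06] | slide now-axes [-0.93 13.53 10.13] w 0.999
```

Emit:
step_arm(
  deltas=[
    {"slide": [0,3.39,2.53],"dr": [0.3,0,0]},
    {"slide": [0,3.39,2.53],"dr": [0,0,0]},
    {"slide": [0,3.39,2.53],"dr": [0,0,0]},
    {"slide": [0,3.39,2.53],"dr": [0,0,0]},
    {"slide": [3.5,0,0],"dr": [0,0,0]},
    {"slide": [3.5,0,0],"dr": [0,0,0]},
    {"slide": [3.5,0,0],"dr": [0,0,0]},
    {"slide": [2.6,0,0],"dr": [0,0,0]},
    {"slide": [1.6,0,0],"dr": [0,0,0]},
    {"slide": [0,0,0],"dr": [0,0,0]},
  ],
)

```text
t: 34.4
tool_pos: [0.607, -0.4252, 0.1103]
tcp_rot: [[-0.007, 0.988, -0.155], [0.007, -0.155, -0.988], [-1.0, -0.008, -0.006]]
ft_force: [-0.2, -0.4, -0.4]
grip_width: 0.998
```

Emit:
step_arm(
  deltas=[
    {"slide": [0,0,0],"dr": [0,0,0]},
    {"slide": [0,0,0],"dr": [0,0,0]},
    {"slide": [0,0,0],"dr": [0,0,0]},
    {"slide": [0,0,0],"dr": [0,0,0]},
    {"slide": [0,0,0],"dr": [0,0,0]},
    {"slide": [0,0,0],"dr": [0,0,0]},
    {"slide": [0,0,0],"dr": [0,0,0]},
    {"slide": [0,0,0],"dr": [0,0,0]},
  ],
  gripper=0.0,
)

```text
t: 35.2
tool_pos: [0.6087, -0.4269, 0.1139]
tcp_rot: [[-0.002, 0.988, -0.156], [0.003, -0.156, -0.988], [-1.0, -0.002, -0.003]]
ft_force: [2.2, -1.8, 1.0]
grip_width: 0.16
```

```bash
python3 - <<'E'
from h import *
P,T,s=st();d=P[:2]-[.633,-.2695];print(P,s['ft_force'],s['grip_width'],np.hypot(*d),np.arctan2(-d[1],-d[0])-.09)
E
```

```text
[ 0.6087 -0.4269  0.1139] [ 2.2241 -1.7621  0.9616] 0.15952504681450175 0.15924885135312705 1.3274635184221746
```

Emit:
step_arm(
  deltas=[
    {"slide": [0,-1.6,-0.08],"dr": [5.75,0,0]},
    {"slide": [0,-1.6,-0.08],"dr": [5.75,0,0]},
    {"slide": [0,-1.6,-0.08],"dr": [5.75,0,0]},
    {"slide": [0,-1.6,-0.08],"dr": [5.75,0,0]},
    {"slide": [0,-1.6,-0.08],"dr": [5.75,0,0]},
    {"slide": [0,-1.6,-0.08],"dr": [5.75,0,0]},
    {"slide": [0,-1.6,-0.08],"dr": [5.75,0,0]},
    {"slide": [0,0,0],"dr": [0,0,0]},
  ],
)

```text
t: 36.0
tool_pos: [0.5108, -0.3728, 0.1144]
tcp_rot: [[-0.005, 0.653, -0.757], [0.003, -0.757, -0.653], [-1.0, -0.006, 0.001]]
ft_force: [-2.8, -0.9, 1.6]
grip_width: 0.155
```

```bash
python3 - <<'E'
from h import *
P,T,s=st();d=P[:2]-[.633,-.2695];print(P,s['ft_force'],s['grip_width'],np.hypot(*d),np.arctan2(-d[1],-d[0])-.09)
E
```

```text
[ 0.5108 -0.3728  0.1144] [-2.8085 -0.9152  1.607 ] 0.1547058318917815 0.16002219234859816 0.6115206478438625
```

Emit:
step_arm(
  deltas=[
    {"slide": [0,-1.6,-0.08],"dr": [5.75,0,0]},
    {"slide": [0,-1.6,-0.08],"dr": [5.75,0,0]},
    {"slide": [0,-1.6,-0.08],"dr": [5.75,0,0]},
    {"slide": [0,-1.6,-0.08],"dr": [5.75,0,0]},
    {"slide": [0,-1.6,-0.08],"dr": [5.75,0,0]},
    {"slide": [0,-1.6,-0.08],"dr": [5.75,0,0]},
    {"slide": [0,-0.3,0],"dr": [1,0,0]},
    {"slide": [0,0,0],"dr": [0,0,0]},
    {"slide": [0,0,0],"dr": [0,0,0]},
  ],
)

```text
t: 36.9
tool_pos: [0.4728, -0.2836, 0.1139]
tcp_rot: [[-0.007, 0.095, -0.995], [0.005, -0.995, -0.095], [-1.0, -0.005, 0.007]]
ft_force: [-6.1, -0.7, 1.7]
grip_width: 0.158
```

```bash
python3 - <<'E'
from h import *
P,T,s=st();d=P[:2]-[.633,-.2695];print(P,s['ft_force'],s['grip_width'],np.hypot(*d),np.arctan2(-d[1],-d[0])-.09)
E
```

```text
[ 0.4728 -0.2836  0.1139] [-6.1352 -0.6845  1.6598] 0.1580117294889251 0.1608682474038821 -0.00209204993942215
```

Emit:
step_arm(
  deltas=[
    {"slide": [0,0,0],"dr": [0,0,0]},
    {"slide": [0,0,0],"dr": [0,0,0]},
    {"slide": [0,0,0],"dr": [0,0,0]},
    {"slide": [-2,0,0],"dr": [0,0,0]},
    {"slide": [-3,0,0],"dr": [0,0,0]},
    {"slide": [-4,0,0],"dr": [0,0,0]},
    {"slide": [-4,0,0],"dr": [0,0,0]},
    {"slide": [0,0,0],"dr": [0,0,0]},
  ],
  gripper=0.65,
)

```text
t: 37.7
tool_pos: [0.4772, -0.2854, 0.2522]
tcp_rot: [[0.009, 0.093, -0.996], [-0.004, -0.996, -0.093], [-1.0, 0.005, -0.008]]
ft_force: [0.6, -0.2, 0.8]
grip_width: 0.651
```

Emit:
step_arm(
  deltas=[
    {"slide": [0,0,0],"dr": [-8.5,0,0]},
    {"slide": [0,0,0],"dr": [-8.5,0,0]},
    {"slide": [0,0,0],"dr": [-8.5,0,0]},
    {"slide": [0,0,0],"dr": [-8.5,0,0]},
    {"slide": [0,0,0],"dr": [-8.5,0,0]},
    {"slide": [0,0,0],"dr": [-8.5,0,0]},
    {"slide": [0,0,0],"dr": [-8.5,0,0]},
    {"slide": [0,0,0],"dr": [-8.5,0,0]},
    {"slide": [0,0,0],"dr": [-8.5,0,0]},
    {"slide": [0,0,0],"dr": [-8.5,0,0]},
  ],
)

```text
t: 38.7
tool_pos: [0.4747, -0.2836, 0.2436]
tcp_rot: [[-0.004, 1.0, 0.012], [0.005, 0.012, -1.0], [-1.0, -0.003, -0.005]]
ft_force: [0.5, 1.0, 0.1]
grip_width: 0.649
```

Emit:
step_arm(
  deltas=[
    {"slide": [0,0,0],"dr": [-8.5,0,0]},
    {"slide": [0,0,0],"dr": [-8.5,0,0]},
    {"slide": [0,0,0],"dr": [-8.5,0,0]},
    {"slide": [0,0,0],"dr": [-8.5,0,0]},
    {"slide": [0,0,0],"dr": [-8.5,0,0]},
    {"slide": [0,0,0],"dr": [-8.5,0,0]},
    {"slide": [0,0,0],"dr": [-8.5,0,0]},
    {"slide": [0,0,0],"dr": [-8.5,0,0]},
    {"slide": [0,0,0],"dr": [-8.5,0,0]},
    {"slide": [0,0,0],"dr": [-8.5,0,0]},
  ],
)

```text
t: 39.7
tool_pos: [0.4746, -0.2836, 0.2436]
tcp_rot: [[-0.004, 0.075, 0.997], [0.005, 0.997, -0.075], [-1.0, 0.005, -0.004]]
ft_force: [-0.0, -0.4, -0.0]
grip_width: 0.653
```

```bash
python3 - <<'E'
from h import *
import pickle
P,T,s=st();print(P,np.arctan2(T[1,2],T[0,2]),s['qpos']);go((.523,-.279,.24),.35+np.pi/2)
c=vision.get_calibration('wrist');im=snap('wrist','w12.png');pickle.dump(c,open('w12.pkl','wb'))
for n,p in(('knob',(.523,-.279,.131)),('peg',(.4735,-.2838,.134))):print(n,proj(c,p))
hsv=cv2.cvtColor(im,cv2.COLOR_RGB2HSV)
m=(im.max(2)<75).astype(np.uint8);n,l,S,ce=cv2.connectedComponentsWithStats(m)
for i in range(1,n):
    if S[i][4]>300:print(S[i],ce[i].round(1))
m=(im.min(2)>200).astype(np.uint8);n,l,S,ce=cv2.connectedComponentsWithStats(m)
for i in range(1,n):
    if S[i][4]>150:print('w',S[i],ce[i].round(1))
E
```

```text
[ 0.4746 -0.2836  0.2436] -0.07511796722911003 [-0.6422  0.0958  1.3374  0.002   1.7143 -2.1376]
dr [-24.36  -0.16  -0.32] slide after [ 0.36 -1.23  4.7 ] | slide now-axes [0.34 0.82 4.79] w 0.653
knob [330.5095 298.5288]
peg [318.4422 233.5961]
[350   0 145  15 585] [418.4   6.6]
[   26   130   256   109 12379] [173.7 177.9]
[ 574  144   66   48 1745] [610.1 161.5]
[307 213  23  29 517] [317.9 227.3]
[ 301  245   58   77 2084] [329.1 287.2]
[    0   300   640   180 66525] [312.3 420.1]
[257 313  49  39 703] [281.3 330.1]
w [   0    0   83  131 6416] [41.7 63.1]
w [   54     0   207   134 22849] [161.8  60.9]
w [  248     0   191   130 21529] [343.3  62.9]
w [  439     0   192   117 19873] [530.4  54.8]
w [ 619    0   21  100 1324] [632.1  57.6]
w [  64  118  134   26 1556] [128.8 130. ]
w [ 36 136  28  11 183] [ 50.2 140.8]
w [   0  159  124  102 7677] [ 56.2 208.4]
w [ 301  181   63  134 2001] [339.3 224.5]
w [316 286  30  27 622] [330.3 298.6]
w [618 298  22  50 617] [631.6 321.1]
w [346 411  19  26 232] [356.4 422.2]
```

Emit:
step_arm(
  deltas=[
    {"slide": [0,0.41,2.4],"dr": [0,0,0]},
    {"slide": [0,0.41,2.4],"dr": [0,0,0]},
    {"slide": [0,0,0],"dr": [-8.1,0,0]},
    {"slide": [0,0,0],"dr": [-8.1,0,0]},
    {"slide": [0,0,0],"dr": [-8.1,0,0]},
    {"slide": [0,0,0],"dr": [0,0,0]},
    {"slide": [0,0,0],"dr": [0,0,0]},
  ],
)

```text
t: 40.45
tool_pos: [0.523, -0.2794, 0.2438]
tcp_rot: [[-0.003, -0.332, 0.943], [0.005, 0.943, 0.332], [-1.0, 0.006, -0.002]]
ft_force: [-1.3, 0.6, -0.2]
grip_width: 0.653
```

```bash
python3 - <<'E'
from h import *
P,T,s=st();print(P,s['qpos'][5]);go((.523,-.279,.107),.35+np.pi/2)
E
```

```text
[ 0.523  -0.2794  0.2438] -2.4958391551586825
dr [-0.69 -0.1  -0.32] slide after [13.68  0.04  0.01] | slide now-axes [13.68 -0.03  0.03] w 0.653
```

Emit:
step_arm(
  deltas=[
    {"slide": [3.5,0,0],"dr": [0,0,0]},
    {"slide": [3.5,0,0],"dr": [0,0,0]},
    {"slide": [3,0,0],"dr": [0,0,0]},
    {"slide": [2,0,0],"dr": [0,0,0]},
    {"slide": [1,0,0],"dr": [0,0,0]},
    {"slide": [0.5,0,0],"dr": [0,0,0]},
    {"slide": [0,0,0],"dr": [0,0,0]},
    {"slide": [0,0,0],"dr": [0,0,0]},
  ],
)

```text
t: 41.25
tool_pos: [0.5233, -0.2795, 0.1108]
tcp_rot: [[-0.001, -0.335, 0.942], [0.003, 0.942, 0.335], [-1.0, 0.003, 0.0]]
ft_force: [1.3, -0.7, 0.5]
grip_width: 0.653
```

Emit:
step_arm(
  deltas=[
    {"slide": [0,0,0],"dr": [0,0,0]},
    {"slide": [0,0,0],"dr": [0,0,0]},
    {"slide": [0,0,0],"dr": [0,0,0]},
    {"slide": [0,0,0],"dr": [0,0,0]},
    {"slide": [0,0,0],"dr": [0,0,0]},
    {"slide": [0,0,0],"dr": [0,0,0]},
  ],
  gripper=0.2,
)

```text
t: 41.85
tool_pos: [0.523, -0.2793, 0.11]
tcp_rot: [[-0.002, -0.335, 0.942], [0.003, 0.942, 0.335], [-1.0, 0.004, -0.001]]
ft_force: [-0.1, -0.2, 4.5]
grip_width: 0.446
```

Emit:
step_arm(
  deltas=[
    {"slide": [-0.1,0,0],"dr": [8,0,0]},
    {"slide": [0,0,0],"dr": [8,0,0]},
    {"slide": [0,0,0],"dr": [8,0,0]},
    {"slide": [0,0,0],"dr": [8,0,0]},
    {"slide": [0,0,0],"dr": [8,0,0]},
    {"slide": [0,0,0],"dr": [8,0,0]},
    {"slide": [0,0,0],"dr": [8,0,0]},
    {"slide": [0,0,0],"dr": [8,0,0]},
    {"slide": [0,0,0],"dr": [0,0,0]},
  ],
)

```text
t: 42.75
tool_pos: [0.523, -0.2796, 0.1109]
tcp_rot: [[-0.002, 0.7, 0.714], [0.003, 0.714, -0.7], [-1.0, 0.001, -0.003]]
ft_force: [-0.6, -1.4, 4.5]
grip_width: 0.444
```

```bash
python3 - <<'E'
from h import *
P,T,s=st();print(P,s['ft_force'],s['wrist_torque'],np.arctan2(T[1,2],T[0,2]),s['grip_width'])
E
```

```text
[ 0.523  -0.2796  0.1109] [-0.5881 -1.4236  4.4734] [ 0.1097 -0.1838 -0.2049] -0.775393690048201 0.4443264696745455
```

Emit:
step_arm(
  deltas=[
    {"slide": [0,0,0],"dr": [7.9,0,0]},
    {"slide": [0,0,0],"dr": [7.9,0,0]},
    {"slide": [0,0,0],"dr": [7.9,0,0]},
    {"slide": [0,0,0],"dr": [7.9,0,0]},
    {"slide": [0,0,0],"dr": [7.9,0,0]},
    {"slide": [0,0,0],"dr": [7.9,0,0]},
    {"slide": [0,0,0],"dr": [7.9,0,0]},
    {"slide": [0,0,0],"dr": [7.9,0,0]},
    {"slide": [0,0,0],"dr": [7.9,0,0]},
    {"slide": [0,0,0],"dr": [7.9,0,0]},
  ],
)

```text
t: 43.75
tool_pos: [0.5222, -0.2796, 0.1115]
tcp_rot: [[-0.003, 0.834, -0.552], [0.002, -0.552, -0.834], [-1.0, -0.004, -0.0]]
ft_force: [-4.6, -0.2, 8.6]
grip_width: 0.445
```

Emit:
step_arm(
  deltas=[
    {"slide": [0,0,0],"dr": [0,0,0]},
    {"slide": [0,0,0],"dr": [0,0,0]},
  ],
)

```text
t: 43.95
tool_pos: [0.5222, -0.2799, 0.1116]
tcp_rot: [[-0.003, 0.836, -0.549], [0.002, -0.549, -0.836], [-1.0, -0.004, -0.0]]
ft_force: [-4.0, -0.2, 8.1]
grip_width: 0.446
```

```bash
python3 - <<'E'
from h import *
P,T,s=st();print(P,s['ft_force'],s['wrist_torque'],np.arctan2(T[1,2],T[0,2]),s['qpos'])
E
```

```text
[ 0.5222 -0.2799  0.1116] [-4.0059 -0.2333  8.1062] [-0.0726  0.2679 -0.1929] -2.15161305580071 [-0.5877  0.2352  1.4413  0.      1.4691 -0.0069]
```

Emit:
step_arm(
  deltas=[
    {"slide": [0,0,0],"dr": [0,0,0]},
    {"slide": [0,0,0],"dr": [0,0,0]},
    {"slide": [0,0,0],"dr": [0,0,0]},
    {"slide": [-2,0,0],"dr": [0,0,0]},
    {"slide": [-3.5,0,0],"dr": [0,0,0]},
    {"slide": [-4,0,0],"dr": [0,0,0]},
    {"slide": [-4,0,0],"dr": [0,0,0]},
    {"slide": [0,0,0],"dr": [0,0,0]},
  ],
  gripper=0.58,
)

```text
t: 44.75
tool_pos: [0.5253, -0.2809, 0.2527]
tcp_rot: [[0.008, 0.835, -0.55], [-0.003, -0.55, -0.835], [-1.0, 0.008, -0.002]]
ft_force: [-0.4, 0.3, 1.6]
grip_width: 0.583
```

Emit:
step_arm(
  deltas=[
    {"slide": [0,0,0],"dr": [-8.5,0,0]},
    {"slide": [0,0,0],"dr": [-8.5,0,0]},
    {"slide": [0,0,0],"dr": [-8.5,0,0]},
    {"slide": [0,0,0],"dr": [-8.5,0,0]},
    {"slide": [0,0,0],"dr": [-8.5,0,0]},
    {"slide": [0,0,0],"dr": [-8.5,0,0]},
    {"slide": [0,0,0],"dr": [-8.5,0,0]},
    {"slide": [0,0,0],"dr": [-8.5,0,0]},
    {"slide": [0,0,0],"dr": [-8.5,0,0]},
    {"slide": [0,0,0],"dr": [-8.5,0,0]},
  ],
)

```text
t: 45.75
tool_pos: [0.5228, -0.2793, 0.2436]
tcp_rot: [[-0.005, 0.616, 0.788], [0.006, 0.788, -0.616], [-1.0, 0.001, -0.007]]
ft_force: [0.4, -0.0, 1.0]
grip_width: 0.582
```

Emit:
step_arm(
  deltas=[
    {"slide": [0,0,0],"dr": [-8.5,0,0]},
    {"slide": [0,0,-4.2],"dr": [0,0,0]},
    {"slide": [0,0,-4.2],"dr": [0,0,0]},
    {"slide": [0,0,-4.2],"dr": [0,0,0]},
    {"slide": [0,0,0],"dr": [0,-7.5,0]},
    {"slide": [0,0,0],"dr": [0,-7.5,0]},
    {"slide": [0,0,0],"dr": [0,-7.5,0]},
    {"slide": [0,0,0],"dr": [0,-7.5,0]},
    {"slide": [0,0,0],"dr": [0,-7.5,0]},
    {"slide": [0,0,0],"dr": [0,-7.5,0]},
  ],
)

```text
t: 46.75
tool_pos: [0.4136, -0.2164, 0.2454]
tcp_rot: [[0.614, 0.498, 0.613], [-0.351, 0.867, -0.353], [-0.707, 0.001, 0.707]]
ft_force: [-0.7, 0.5, 0.1]
grip_width: 0.576
```

Emit:
step_arm(
  deltas=[
    {"slide": [2.5,0,-2.5],"dr": [0,0,0]},
    {"slide": [2.5,0,-2.5],"dr": [0,0,0]},
    {"slide": [2.5,0,-2.5],"dr": [0,0,0]},
    {"slide": [0,0,0],"dr": [0,0,0]},
    {"slide": [0,0,0],"dr": [0,0,0]},
  ],
)

```text
t: 47.25
tool_pos: [0.4132, -0.216, 0.1391]
tcp_rot: [[0.61, 0.499, 0.616], [-0.349, 0.867, -0.356], [-0.711, 0.002, 0.703]]
ft_force: [-0.2, -0.3, 1.0]
grip_width: 0.584
```

```bash
python3 - <<'E'
from h import *
import pickle
P,T,s=st();print(P,T[:,0],s['qpos'])
c=vision.get_calibration('wrist');im=snap('wrist','w13.png');pickle.dump(c,open('w13.pkl','wb'))
R=np.array(c['R']);C=-R.T@np.array(c['t']);k=np.array([.523,-.279]);d=(C[:2]-k);d/=np.linalg.norm(d)
for z in(.036,.04,.044,.05,.095,.131):print(z,'near',proj(c,[*(k+.016*d),z]).round(1),'ctr',proj(c,[*k,z]).round(1))
u0=int(proj(c,[*k,.04])[0]);v0=int(proj(c,[*(k+.016*d),.04])[1])
g=im[:,:,1]
for r in range(v0-16,v0+34,2):print(r,' '.join('%3d'%x for x in g[r,u0-33:u0+34,][::3]))
print(u0)
E
```

```text
[ 0.4132 -0.216   0.1391] [ 0.6099 -0.349  -0.7115] [-0.6849 -0.6043  2.2787  0.1797  0.7028 -1.8234]
0.036 near [319.3 227. ] ctr [319.3 236.7]
0.04 near [319.3 231.6] ctr [319.3 241.1]
0.044 near [319.3 236.2] ctr [319.4 245.6]
0.05 near [319.4 243.3] ctr [319.4 252.4]
0.095 near [319.4 300.6] ctr [319.4 307.6]
0.131 near [319.5 353.1] ctr [319.5 357.8]
215 198 188 247 247 247 247 247 247 247 247 247 247 249 196 212 215 214 215  69  82  81  78 102
217 203 241 247 247 247 247 247 247 247 247 247 247 247 249 212 211 214 215 206  71  78  78  78
219 199 248 247 247 247 247 247 247 247 247 247 247 247 247 249 210 211 214 215 200  77  79  79
221 202 247 247 247 247 247 247 247 247 247 247 247 247 247 247 249 210 212 214 214 194  78  81
223 213 247 247 247 247 247 247 247 247 247 247 247 247 247 247 247 248 214 217 215 215 157  78
225 216 247 247 247 247 247 247 247 247 247 247 247 247 247 247 247 247 249 145 214 214 215 128
227 223 247 247 247 247 247 247 247 247 247 247 247 247 247 247 247 247 248 244 169 215 215 214
229 189 250 247 247 247 247 247 247 247 248 248 247 247 247 247 247 24
[... 961 characters left out ...]
  71 250 247 247 247 247
251 129 128 129 126 124  56  59  56  53  53  53  53  55  58  56  79  81 172 248 247 247 247 247
253 126 127 127 125 124 124  52  53  52  53  53  53  55  51  59  81 127 252 247 247 247 247 247
255 127 127 126 125 126 117  70  55  52  54  51  57  61  54  58 255 251 247 247 247 247 248 248
257 124 125 126 124  65  66  69  64  51  44  91 123 118  80  73 150 252 247 248 249 254 238 226
259 125 124 124 124  66  66  66  63  47 138 141 142 153 178  79 154 152 254 255 169 122 139 170
261 124 122 122 121 123  62  63  59  42 134 140 140 136 185  74 153 149 147 148 152 129 141 170
263 123 123 120 121 122 122 123 122 107 135 141 139 139 188 131 152 149 148 148 151 129 142 170
319
```

Foot's near rim at row ~232.5 gives z ≈ 40.7 mm against a plate top of 40 mm, so the foot rests on the plate. Next I'll close the lever.

```bash
python3 - <<'E'
from h import *
x=np.array([0,0,-1.]);y=np.array([np.cos(.09),np.sin(.09),0])
go((.633,-.2775,.30),R=np.c_[x,y,np.cross(x,y)])
E
```

```text
dr [ 51.97  41.28 -21.56] slide after [-15.82  21.24   8.01] | slide now-axes [ 4.31  5.68 26.74] w 0.576
```

Emit:
step_arm(
  deltas=[
    {"slide": [-2.85,0,2.8],"dr": [0,0,0]},
    {"slide": [-2.85,0,2.8],"dr": [0,0,0]},
    {"slide": [-2.85,0,2.8],"dr": [0,0,0]},
    {"slide": [-2.5,0,2.5],"dr": [0,0,0]},
  ],
  gripper=0.7,
)

```text
t: 47.7
tool_pos: [0.4137, -0.2169, 0.3023]
tcp_rot: [[0.615, 0.499, 0.61], [-0.354, 0.867, -0.352], [-0.704, 0.001, 0.71]]
ft_force: [0.3, -0.8, -0.4]
grip_width: 0.702
```

Emit:
step_arm(
  deltas=[
    {"slide": [0,0,0],"dr": [5.77,4.59,-2.4]},
    {"slide": [0,0,0],"dr": [5.77,4.59,-2.4]},
    {"slide": [0,0,0],"dr": [5.77,4.59,-2.4]},
    {"slide": [0,0,0],"dr": [5.77,4.59,-2.4]},
    {"slide": [0,0,0],"dr": [5.77,4.59,-2.4]},
    {"slide": [0,0,0],"dr": [5.77,4.59,-2.4]},
    {"slide": [0,0,0],"dr": [5.77,4.59,-2.4]},
    {"slide": [0,0,0],"dr": [5.77,4.59,-2.4]},
    {"slide": [0,0,0],"dr": [5.77,4.59,-2.4]},
    {"slide": [0,0,0],"dr": [0,0,0]},
  ],
)

```text
t: 48.7
tool_pos: [0.415, -0.2186, 0.2968]
tcp_rot: [[-0.0, 0.996, 0.089], [-0.0, 0.089, -0.996], [-1.0, -0.0, 0.0]]
ft_force: [0.5, 1.1, -0.4]
grip_width: 0.699
```

```bash
python3 - <<'E'
from h import *
print(st()[0]);go((.633,-.2775,.30),.09)
E
```

```text
[ 0.415  -0.2186  0.2968]
dr [-0.08  0.01  0.03] slide after [-0.32 21.18  7.82] | slide now-axes [-0.33 21.19  7.79] w 0.699
```

Emit:
step_arm(
  deltas=[
    {"slide": [-0.1,3.53,1.3],"dr": [0,0,0]},
    {"slide": [-0.1,3.53,1.3],"dr": [0,0,0]},
    {"slide": [-0.1,3.53,1.3],"dr": [0,0,0]},
    {"slide": [0,3.53,1.3],"dr": [0,0,0]},
    {"slide": [0,3.53,1.3],"dr": [0,0,0]},
    {"slide": [0,3.53,1.3],"dr": [0,0,0]},
    {"slide": [0,0,0],"dr": [0,0,0]},
    {"slide": [0,0,0],"dr": [0,0,0]},
    {"slide": [0,0,0],"dr": [0,0,0]},
  ],
)

```text
t: 49.6
tool_pos: [0.6306, -0.2747, 0.2996]
tcp_rot: [[-0.0, 0.996, 0.091], [-0.0, 0.091, -0.996], [-1.0, -0.0, 0.0]]
ft_force: [0.9, -0.7, -1.1]
grip_width: 0.699
```

```bash
python3 - <<'E'
from h import *
print(st()[0]);go((.633,-.2775,.196),.09)
E
```

```text
[ 0.6306 -0.2747  0.2996]
dr [0.07 0.01 0.01] slide after [10.36  0.21  0.3 ] | slide now-axes [10.36  0.22  0.3 ] w 0.699
```

Emit:
step_arm(
  deltas=[
    {"slide": [0,0.2,0.3],"dr": [0,0,0]},
    {"slide": [3,0,0],"dr": [0,0,0]},
    {"slide": [3,0,0],"dr": [0,0,0]},
    {"slide": [2.5,0,0],"dr": [0,0,0]},
    {"slide": [1.9,0,0],"dr": [0,0,0]},
    {"slide": [0,0,0],"dr": [0,0,0]},
    {"slide": [0,0,0],"dr": [0,0,0]},
  ],
)

```text
t: 50.3
tool_pos: [0.6326, -0.2777, 0.1947]
tcp_rot: [[-0.002, 0.996, 0.09], [0.001, 0.09, -0.996], [-1.0, -0.002, -0.001]]
ft_force: [0.1, -0.4, -0.0]
grip_width: 0.698
```

Emit:
step_arm(
  deltas=[
    {"slide": [0,0,0],"dr": [0,0,0]},
    {"slide": [0,0,0],"dr": [0,0,0]},
    {"slide": [0,0,0],"dr": [0,0,0]},
    {"slide": [0,0,0],"dr": [0,0,0]},
    {"slide": [0,0,0],"dr": [0,0,0]},
    {"slide": [0,0,0],"dr": [0,0,0]},
  ],
  gripper=0.0,
)

```text
t: 50.9
tool_pos: [0.6331, -0.278, 0.1951]
tcp_rot: [[-0.001, 0.996, 0.09], [0.0, 0.09, -0.996], [-1.0, -0.001, -0.0]]
ft_force: [-1.7, 0.7, 5.1]
grip_width: 0.195
```

Emit:
step_arm(
  deltas=[
    {"slide": [0.23,0,1.18],"dr": [0,0,0]},
    {"slide": [0.4,0,1.13],"dr": [0,0,0]},
    {"slide": [0.56,0,1.06],"dr": [0,0,0]},
    {"slide": [0.71,0,0.97],"dr": [0,0,0]},
    {"slide": [0.84,0,0.86],"dr": [0,0,0]},
    {"slide": [0,0,0],"dr": [0,0,0]},
  ],
)

```text
t: 51.5
tool_pos: [0.638, -0.331, 0.1675]
tcp_rot: [[-0.0, 0.996, 0.089], [-0.001, 0.089, -0.996], [-1.0, -0.0, 0.001]]
ft_force: [-0.8, -2.4, 4.2]
grip_width: 0.196
```

Emit:
step_arm(
  deltas=[
    {"slide": [0.96,0,0.73],"dr": [0,0,0]},
    {"slide": [1.05,0,0.58],"dr": [0,0,0]},
    {"slide": [1.12,0,0.43],"dr": [0,0,0]},
    {"slide": [1.17,0,0.26],"dr": [0,0,0]},
    {"slide": [1.2,0,0.09],"dr": [0,0,0]},
    {"slide": [0.2,0,0],"dr": [0,0,0]},
    {"slide": [0,0,0],"dr": [0,0,0]},
    {"slide": [0,0,0],"dr": [0,0,0]},
  ],
)

```text
t: 52.3
tool_pos: [0.6401, -0.3526, 0.1103]
tcp_rot: [[0.001, 0.996, 0.089], [-0.003, 0.089, -0.996], [-1.0, 0.0, 0.003]]
ft_force: [0.8, -4.7, 4.3]
grip_width: 0.196
```

```bash
python3 - <<'E'
from h import *
P,T,s=st();print(P,s['ft_force'],s['grip_width']);g=P-T[:,0]*.019;print(np.arctan2(g[2]-.13,(np.array([.087,-.996])@(g[:2]-[.633,-.2695]))))
E
```

```text
[ 0.6401 -0.3526  0.1103] [ 0.7816 -4.7119  4.3275] 0.19551893259074654
-0.00818625521447487
```

Emit:
step_arm(
  deltas=[
    {"slide": [0.2,0,0],"dr": [0,0,0]},
    {"slide": [0.2,0,0],"dr": [0,0,0]},
    {"slide": [0,0,0],"dr": [0,0,0]},
    {"slide": [0,0,0],"dr": [0,0,0]},
  ],
)

```text
t: 52.7
tool_pos: [0.6402, -0.3527, 0.11]
tcp_rot: [[0.003, 0.996, 0.089], [-0.004, 0.089, -0.996], [-1.0, 0.002, 0.005]]
ft_force: [-1.8, -3.4, 12.7]
grip_width: 0.196
```

Emit:
step_arm(
  deltas=[
    {"slide": [-0.2,0,0],"dr": [0,0,0]},
    {"slide": [0,0,0],"dr": [0,0,0]},
    {"slide": [0,0,0],"dr": [0,0,0]},
    {"slide": [0,0,0],"dr": [0,0,0]},
    {"slide": [-1.5,0,0],"dr": [0,0,0]},
    {"slide": [-3,0,0],"dr": [0,0,0]},
    {"slide": [-4,0,0],"dr": [0,0,0]},
    {"slide": [-4,-2,-2],"dr": [0,0,0]},
    {"slide": [-3,-3,-3],"dr": [0,0,0]},
    {"slide": [0,-3,-3],"dr": [0,0,0]},
  ],
  gripper=0.75,
)

```text
t: 53.7
tool_pos: [0.5552, -0.2795, 0.2687]
tcp_rot: [[0.008, 0.996, 0.09], [-0.005, 0.09, -0.996], [-1.0, 0.007, 0.006]]
ft_force: [0.8, -1.2, 1.3]
grip_width: 0.749
```

Emit:
step_arm(
  deltas=[
    {"slide": [0,0,-1],"dr": [0,0,0]},
    {"slide": [0,0,0],"dr": [0,0,0]},
    {"slide": [0,0,0],"dr": [0,0,0]},
  ],
)

```text
t: 54.0
tool_pos: [0.5539, -0.2693, 0.2613]
tcp_rot: [[-0.002, 0.996, 0.09], [0.001, 0.09, -0.996], [-1.0, -0.002, -0.001]]
ft_force: [-0.5, -1.1, 1.0]
grip_width: 0.753
```

```bash
python3 - <<'E'
from h import *
P,T,s=st();print(P,s['ft_force'])
c=vision.get_calibration('wrist');im=snap('wrist','w14.png')
v=im[:,:,::-1].copy();S=np.array([.5225,-.2787]);ex=np.array([.996,.09]);ey=np.array([-.09,.996])
X=np.array([proj(c,[*(S+x*ex+y*ey),.04]) for x,y in((-.065,.025),(.065,.025),(.065,-.025),(-.065,-.025))])
cv2.polylines(v,[X.round().astype(int)],True,(0,0,255),1)
g=proj(c,[*(S+.11*ex-.083*ey),.135]);cv2.circle(v,tuple(g.round().astype(int)),4,(0,255,0),1)
k=proj(c,[*S,.125]);cv2.circle(v,tuple(k.round().astype(int)),4,(0,255,0),1)
cv2.imwrite('pics/c14.png',v)
E
```

```text
[ 0.5539 -0.2693  0.2613] [-0.482  -1.1191  0.9999]
```

View pics/c14.png

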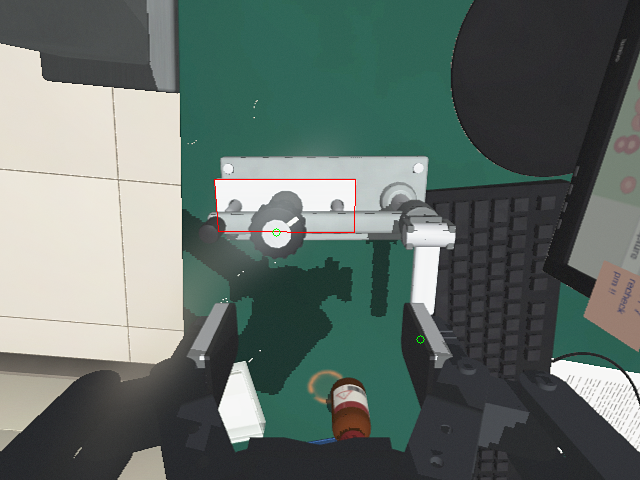

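Final view: lever bar level at (425,280), arm over the seat, and plate edges on the predicted outline. The gripper is clear, so I'll hand in.

```bash
python3 -c "
from h import *
print(ticket.job_done())"
```

```text
the job is handed in; nothing more can be done
None
```

I loaded and closed the press, then handed the job in at about 54 s of the 210 s allowed. No verdict was reported.

**What I did:**
1. Flipped the lever up to its stop, about 1.45 rad.
2. Swung the arm aside to about 1.33 rad by its peg.
3. Lowered the plate over both pins until it touched the seat. Only one plate was visible on the bench.
4. Swung the arm back to about 0 rad.
5. Turned the knob 2.49 rad clockwise with the lever still open.
6. Led the lever down onto its stop, where it resisted with about 13 N.

**Last checks:**
- **Plate:** after placing, its edges matched the predicted seat outline to within about a pixel (roughly 1 mm), with both pins through it. The final picture, taken after the lever was closed, shows the same.
- **Foot:** before closing, its underside measured about 40.7 mm, against a plate top of 40 mm, so it was just resting. Closing should have pressed it in by about 5 to 6 mm. I worked that out from the measurement and could not read the foot's travel directly.
- **Arm and lever:** the final picture shows the lever level, the arm over the seat and the gripper clear of everything.
- **Bystanders:** none was touched, and the ones in view stood where they had been.

**What went wrong:** the first side view of the foot was poorly framed, and the last joint had reached its limit. I backed off and read the foot height from that picture's pixel values instead. The first move calls were refused for lack of a "dr" entry, so nothing moved.

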